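Put the UV ink tins away in the ratchet carousel

ROBOT

A 6-joint arm with a two-finger parallel gripper is mounted at the origin on a cart in front of the work surface, level with it; the furniture and walls round the work are solid. World frame = base frame: x ahead of the robot, y to its left, z up, the work surface at z = 0. Lengths are in m, angles in rad, forces in N, time in s.
With the tool pointing down it reaches from about 0.225 to 0.875 m from the base axis. Payload 3.4 kg.
Tool frame: the origin (TCP) lies at the very end of the fingers, on their centre line; the grasp point (between the pads) lies 19 mm behind it; z points along the fingers, y is the line along which they close (so a half turn about z gives the same grasp; the last joint's range is limited). The gripper opens to 85 mm and grips with 20 to 120 N. Pads are 22 mm wide; open, the fingers measure 114 mm over their backs; the gripper's body (76 mm by 85 mm) begins 54 mm behind the grasp point. The pads swing forward as they close: fully open they stand 13 mm farther back than shut.
Start: joints at [-1.289, 0.276, 1.505, -0, 1.361, -0.121], TCP at [0.225, -0.529, 0.231] pointing down, gripper open.
Joint ranges: [-2.89, 2.89], [-0.75, 2.08], [0.22, 2.7], [-1.18, 4.32], [0.11, 2.71], [-2.7, 2.7]. Speed limits (rad/s): [2.57, 2.57, 3.14, 3.14, 3.14, 3.14].

INTERFACE

Orientations are given as a unit quaternion [w, x, y, z].
In Python, from rig import get_state, optics, sign_off gives the robot as it stands.
- The arm moves only by the tool send_rows, never from a script. Its argument "increments" is a list of rows, each an object with "gripper": the gripper's target within -1 to 1 (shut at 1, half-way at 0, fully open at -1); "linear": the shift along the world's x, y, z in m, a list of three; "delta_rot": the turn, a rotation vector about the world's x, y, z in rad, a list of three. In form: [{"gripper": gripper, "linear": [dx, dy, dz], "delta_rot": [rx, ry, rz]}, ...]. A call has 1 to 8 rows; each row is the pose to reach, as a shift and turn from the pose commanded when the call began; what a row does not reach only later rows make up. A row lasts 1/10 s, in which the tool goes at most 50 mm and 8.59 degrees, less where a joint would pass 70% of its speed; a pose out of reach is approached as far as the arm can. A call with a gripper value outside its range is refused whole. The fingers move at their own pace and stop on an object; "newtons" is the grip in N (left out, the last holds). Time passes only in rows, so rows that repeat a pose let the fingers close. It gives the time, the measured TCP pose, the force, the opening and the grip force at its end, in the units of the state.
- get_state(): the state, without advancing time (a new reading comes with each control period).
- optics.get_image(name): name is "side" or "top"; returns a dict with "pixels" (420x560x3 uint8, blue, green, red), "K" (3x3 intrinsics, pixels), "k1" (the pictures are not rectified: a ray, as slopes to the right and down, at radius r is drawn at 1 + k1 r^2 times it, then the intrinsics apply), "rvec" (rotation vector, rad) and "tvec" (3), from world to camera coordinates, as OpenCV has them. Camera axes: x right, y down, z forward; pixel columns grow to the right and rows downward; lengths in m; the calibration is good to about 2 mm. A picture is of the moment at which its call begins. There is no depth.
- sign_off(): hands the job in; it is judged then, once.
The state is a dict: "clock": time; "qpos": joint angles; "qd": joint speeds; "effort": joint torques, N m; "position": TCP position; "ee_rot": TCP orientation; "contact_force": force on the tool from outside, world axes, zero at the start; "moment": the same for the moment, N m; "width": finger opening in m; "gripper_force": force on a finger pad.
Only numpy, scipy, OpenCV 4.12 (cv2) and the standard library are available. Lean on these libraries where they do the work, as an engineer would, in place of code of your own. Each camera call takes 0.05 s, during which the arm holds its last target. There are 200 camera calls.

TASK

Put the ink tins standing out on the table to the left of the amber light-safe carousel (three or four; not the stock in the far left corner) away in it, each upright in the pocket ringed in its own colour, and leave the carousel closed, with the dark shutter filling the opening and the lever back at rest. Turn the dial only by pumping its red lever: each full stroke and return moves it on by one tooth, two teeth to a pocket, one way only, and never push the dial round by hand. Do not knock over or push aside the solvent bottle on the right or the mixing cup.

Things in the scene. Friction and masses are not known exactly. Their poses are not given: they have to be found in the camera images.
- carousel: fixed ink carousel: grey round base (320 mm across, 12 high), aluminium 12-tooth dial (296 mm across, top 30 mm above the table), amber hood 287 mm across, 121 high, cut open, top and wall, over a 74 degree sector from the centre out. Origin: on the table on the vertical axis of dial and lever; opening faces -x. Pocket centres 95 mm from the axis. In the sector only a hub, 40 mm across, 50 high.
- dial (a joint): rad, counter-clockwise from above, 0.524 per tooth, 1.047 per station. At the opening: 0 shutter (starts up to 0.2 past it; the first stroke takes up the rest of the tooth), 1.047 blue, 2.094 yellow (a yellow tin is fixed there), 3.142 rose, 4.189 white, 5.236 black, 6.283 shutter again. Stays where left (0.35 N m friction), cannot turn back; after an unhurried stroke within -0.02 to +0.07 of its tooth.
- lever (a joint): rad, counter-clockwise from above: 0 rest, 0.646 stop. A light spring (1 to 2 N at the handle) returns it. Forward (about 5 N) its pawl meets the tooth at 0.08 and has moved the dial one tooth at about 0.60; a holding pawl keeps it. Going back the pawl rides over the next tooth and drops behind it only when the lever is nearly home (under 0.05). Two full strokes = one station.
- lever_grip (a point): point to hold on the upright red handle: a round grip 20 mm in diameter, 34 to 117 mm above the table, this point 90 mm above it, 205 mm from the carousel's axis on a flat arm (13 to 20 mm above the table). It moves in a level arc about that axis with the lever; free all round, 50 mm from the hood.
- window (a point): centre of the station in the opening, at floor height (30 mm above the table), 95 mm from the axis; fixed on the carousel
- shutter (a point): the shutter's station on the dial, at floor height: a dark steel sector block with two bright bands, up to 114 mm above the table; it fills the opening when this point is at window
- pocket_blue (a point): centre of the floor of the blue pocket on the dial (blue ring, 80 mm inside, floor 30 mm above the table, wall 12 mm high and 3 mm thick). Turns with the dial; it can be reached only while it stands in the opening, at window.
- pocket_rose (a point): centre of the floor of the rose pocket on the dial (crimson-rose ring, 80 mm inside, floor 30 mm above the table, wall 12 mm high and 3 mm thick). Turns with the dial; it can be reached only while it stands in the opening, at window.
- pocket_white (a point): centre of the floor of the white pocket on the dial (white ring, 80 mm inside, floor 30 mm above the table, wall 12 mm high and 3 mm thick). Turns with the dial; it can be reached only while it stands in the opening, at window.
- pocket_black (a point): centre of the floor of the black pocket on the dial (black ring, 74 mm inside, its floor raised to 45 mm above the table so that the small tin stands as high as the others, wall 12 mm above the floor). Turns with the dial; it can be reached only while it stands in the opening, at window.
- tin_blue: closed ink tin, white tin with a cobalt-blue band and blue drips; 66 mm in diameter, 72 mm high, 0.2 to 0.35 kg; origin at the centre of its underside, z up. Absent (None) in some starts. Belongs in the blue pocket.
- tin_rose: closed ink tin, white tin with a crimson-rose band and crimson drips; 66 mm in diameter, 72 mm high, 0.2 to 0.35 kg; origin at the centre of its underside, z up. Absent (None) in some starts. Belongs in the rose pocket.
- tin_white: closed ink tin, tallest tin, white and silver all over with no coloured band; 68 mm in diameter, 85 mm high, 0.2 to 0.35 kg; origin at the centre of its underside, z up. Absent (None) in some starts. Belongs in the white pocket.
- tin_black: closed ink tin, smallest tin, with a black band; 60 mm in diameter, 55 mm high, 0.2 to 0.35 kg; origin at the centre of its underside, z up. Absent (None) in some starts. Belongs in the black pocket.
- solvent_bottle: bystander: white squeeze bottle with a red spout, 60 mm in diameter, 182 mm high, standing to the right; origin under its middle
- mixing_cup: bystander: empty cream mixing cup, 63 mm across, 62 mm high; origin under its middle

How it is judged:
By the outcome, as a careful person would: the job done as asked, in the order asked, and still so for the second after the job is handed in, with the robot touching nothing.
Of tin_blue, tin_rose, tin_black, tin_white only 3 to 4 are there at a start; the rules pass over those that are not, and their reading is None.
At some moment in a run one of tin_blue, tin_rose, tin_white, tin_black may be knocked a few centimetres aside while the robot is not near it.
Once in a run the grip may slacken for a moment while it holds something.
It also fails if it takes over 208 s, if anything falls off the work surface, if the arm or the gripper's body presses on something with over 40 N, if the wrist force passes 120 N, or if a joint passes its speed limit or range.

## Working session

There is one attempt and no reset: what is moved stays moved. The work goes in short steps, Python scripts to look and compute and a tool call to move; the robot and the scene stay as the last step left them, time stands still between calls to the robot, and variables do not carry over. Pictures are saved under pics/ and viewed, at most 14 in all, crops included, and the job is handed in when it is done.

Besides the shell and the picture viewer there is one more tool, called in YAML: its name, and indented under it one key for each argument. send_rows: Moves the arm, as the interface text tells. Its arguments: {"type":"object","properties":{"increments":{"type":"array"},"newtons":{"type":"number"}},"required":["increments"]}

```bash
mkdir -p pics; ls
cat > h.py <<'E'
import numpy as np, cv2
from rig import get_state, optics, sign_off
def grab(name, save=None):
    d=optics.get_image(name)
    if save: cv2.imwrite('pics/'+save+'.png', d['pixels'])
    return d
def ray(d,u,v):
    K=np.array(d['K']); p=np.array([(u-K[0,2])/K[0,0],(v-K[1,2])/K[1,1]])
    k=d['k1']; q=p.copy()
    for _ in range(20): q=p/(1+k*(q@q))
    R=cv2.Rodrigues(np.array(d['rvec'],float))[0]; t=np.array(d['tvec'],float).ravel()
    return -R.T@t, R.T@np.array([q[0],q[1],1.])
def onplane(d,u,v,z):
    c,r=ray(d,u,v); return c+r*(z-c[2])/r[2]
def tri(d1,p1,d2,p2):
    a,r=ray(d1,*p1); b,s=ray(d2,*p2)
    r/=np.linalg.norm(r); s/=np.linalg.norm(s)
    l=np.linalg.lstsq(np.c_[r,-s],b-a,rcond=None)[0]
    P,Q=a+r*l[0],b+s*l[1]; return (P+Q)/2, np.linalg.norm(P-Q)
def proj(d,P):
    R=cv2.Rodrigues(np.array(d['rvec'],float))[0]; c=R@np.array(P,float)+np.array(d['tvec'],float).ravel()
    q=c[:2]/c[2]; q=q*(1+d['k1']*(q@q)); K=np.array(d['K']); return np.array([K[0,0]*q[0]+K[0,2],K[1,1]*q[1]+K[1,2]])
E
python3 - <<'E'
from h import *
np.set_printoptions(precision=4,suppress=True)
for n in ('side','top'):
    d=grab(n,n+'0'); print(n,ray(d,280,210),d['k1'],d['K'])
print(get_state())
E
```

```text
pics
side (array([0.0278, 0.995 , 0.96  ]), array([ 0.3647, -0.6705, -0.6462])) -0.1124588948165315 [[440.8692   0.     281.4147]
 [  0.     440.8692 204.9678]
 [  0.       0.       1.    ]]
top (array([0.4072, 0.0516, 1.2356]), array([ 0.1398, -0.0263, -0.99  ])) -0.13641736487369846 [[464.0992   0.     281.1061]
 [  0.     464.0992 219.2878]
 [  0.       0.       1.    ]]
{'clock': 0.1, 'qpos': array([-1.289 ,  0.2765,  1.506 ,  0.    ,  1.3607, -0.121 ]), 'qd': array([ 0.001 , -0.0006, -0.0025, -0.0002, -0.001 ,  0.0002]), 'effort': array([  0.0014, -41.77  , -24.6405,  -0.0001,   0.0059,   0.    ]), 'position': array([ 0.2253, -0.5285,  0.2305]), 'ee_rot': array([-0.0008,  0.9798,  0.2001, -0.0001]), 'contact_force': array([ 0.4393, -0.3152,  0.415 ]), 'moment': array([-0.0181, -0.0208,  0.0367]), 'gripper_force': 0.0, 'width': 0.08546356115057606}
```

View pics/side0.png

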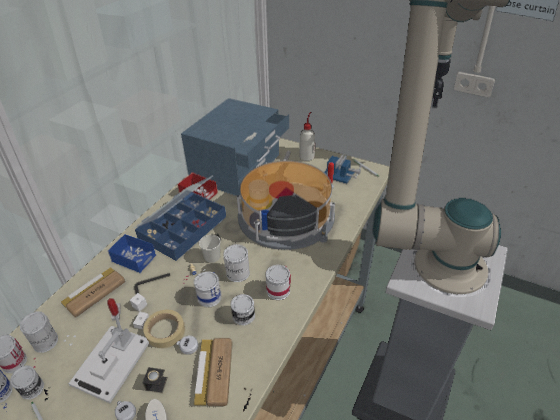

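View pics/top0.png

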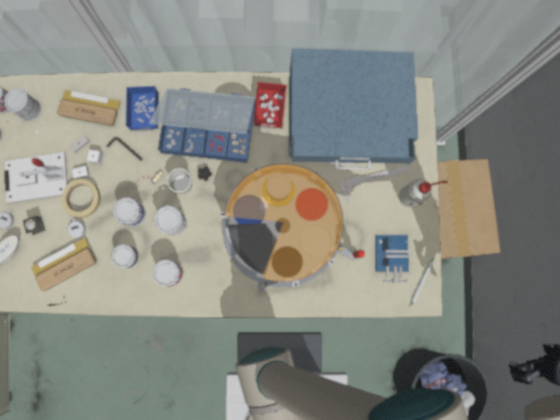

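The side and top views show four tins. In the top view they are near (128,211), (169,219), (123,256) and (167,272). The carousel is around (283,225) with its opening facing lower-left, and the red lever is at (360,254). I'll zoom in on both views next.

Run:
```python
from h import *
t=cv2.imread('pics/top0.png')[150:300,95:375]; s=cv2.imread('pics/side0.png')[150:340,170:370]
t=cv2.resize(t,None,fx=2.85,fy=2.85,interpolation=cv2.INTER_CUBIC); s=cv2.resize(s,None,fx=3,fy=3,interpolation=cv2.INTER_CUBIC)
cv2.imwrite('pics/tc.png',t); cv2.imwrite('pics/sc.png',s)
```

```text
(no output)
```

View pics/tc.png

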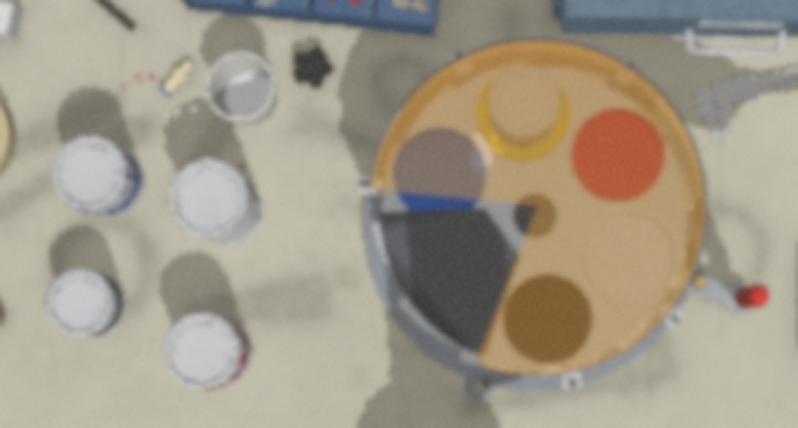

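View pics/sc.png

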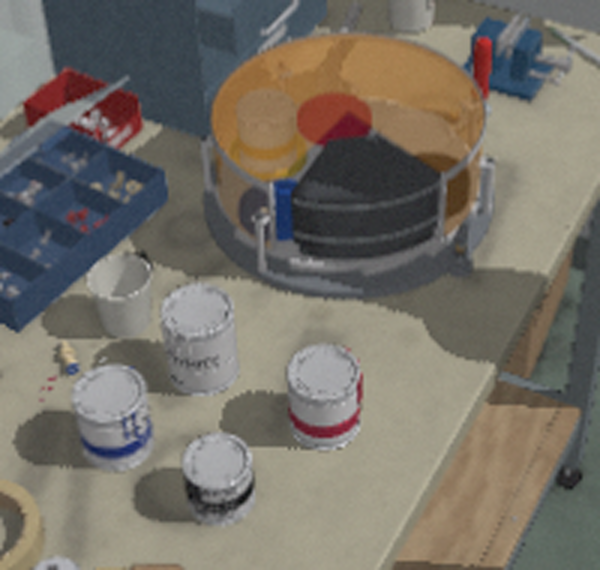

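```bash
cat > m.py <<'E'
from h import *
np.set_printoptions(precision=4,suppress=True)
T=grab('top'); S=grab('side')
tp=lambda a,b:(95+(a+.5)/2.85-.5,150+(b+.5)/2.85-.5); sp=lambda a,b:(170+(a+.5)/3-.5,150+(b+.5)/3-.5)
for n,a,b in (('blue',(93,174),(109,393)),('white',(210,198),(199,311)),('black',(84,301),(217,460)),('rose',(205,348),(324,374)),('handle',(757,296),(484,40))):
    print(n,tri(T,tp(*a),S,sp(*b)))
# hood rim circle fit
rim=[(372,200),(385,135),(430,80),(480,50),(540,38),(600,50),(650,82),(690,135),(707,200),(700,265),(672,315),(620,355),(560,373),(500,366)]
P=np.array([onplane(T,*tp(*p),.121)[:2] for p in rim])
A=np.c_[2*P,np.ones(len(P))]; s=np.linalg.lstsq(A,(P**2).sum(1),rcond=None)[0]; c=s[:2]; r=np.sqrt(s[2]+c@c)
print('hood',c,r, np.linalg.norm(P-c,axis=1)-r)
for n,p,z in (('e1',(372,192),.121),('e2',(480,362),.121),('h',(757,296),.117)):
    q=onplane(T,*tp(*p),z)[:2]-c; print(n,q,np.linalg.norm(q),np.degrees(np.arctan2(q[1],q[0])))
E
python3 m.py
```

```text
blue (array([0.5697, 0.4127, 0.0671]), np.float64(0.005675219136372595))
white (array([0.5457, 0.3017, 0.0807]), np.float64(0.0021531703531717057))
black (array([0.4556, 0.421 , 0.0492]), np.float64(0.0034223909571071075))
rose (array([0.4139, 0.3054, 0.0648]), np.float64(0.0012229738768903622))
handle (array([ 0.4612, -0.1731,  0.1186]), np.float64(0.0024812887312917584))
hood [0.5371 0.0114] 0.14342476434782286 [-0.0004  0.0018 -0.0005 -0.0001  0.001   0.0003 -0.0012 -0.0015 -0.0011
  0.0015  0.0021  0.0005  0.     -0.0026]
e1 [0.0091 0.1431] 0.14343845004622158 86.34927403788187
e2 [-0.1336  0.0502] 0.14273090397456015 159.38741194052326
h [-0.077  -0.1852] 0.2005611974492318 -112.56385050464277
```

Identified tins (top view): blue (128,211), white (169,219), black (123,256), rose (167,272). The shutter is in the opening and the lever handle is at (360,254). I'll go above the lever first.

send_rows:
  increments:
    - {"gripper": -1, "linear": [0.02, 0.03, 0], "delta_rot": [0, 0, 0.06]}
    - {"gripper": -1, "linear": [0.045, 0.068, 0], "delta_rot": [0, 0, 0.16]}
    - {"gripper": -1, "linear": [0.07, 0.106, 0], "delta_rot": [0, 0, 0.26]}
    - {"gripper": -1, "linear": [0.095, 0.144, 0], "delta_rot": [0, 0, 0.36]}
    - {"gripper": -1, "linear": [0.12, 0.182, 0], "delta_rot": [0, 0, 0.46]}
    - {"gripper": -1, "linear": [0.145, 0.22, 0], "delta_rot": [0, 0, 0.56]}
    - {"gripper": -1, "linear": [0.17, 0.258, 0], "delta_rot": [0, 0, 0.66]}
    - {"gripper": -1, "linear": [0.195, 0.295, 0], "delta_rot": [0, 0, 0.775]}
  newtons: 20

```text
clock: 1.0
position: [0.421, -0.2322, 0.2314]
ee_rot: [0.0, 0.83, 0.557, 0.0]
contact_force: [0.8, -0.2, -0.1]
width: 0.0855
gripper_force: 0.0
```

send_rows:
  increments:
    - {"gripper": -1, "linear": [0.02, 0.03, 0], "delta_rot": [0, 0, 0]}
    - {"gripper": -1, "linear": [0.038, 0.056, 0], "delta_rot": [0, 0, 0]}
    - {"gripper": -1, "linear": [0.038, 0.056, 0], "delta_rot": [0, 0, 0]}
    - {"gripper": -1, "linear": [0.038, 0.056, 0], "delta_rot": [0, 0, 0]}

```text
clock: 1.4
position: [0.4584, -0.1777, 0.2312]
ee_rot: [0.0, 0.831, 0.556, -0.0]
contact_force: [0.3, -1.2, -0.1]
width: 0.0855
gripper_force: 0.0
```

```bash
cat > tins.py <<'E'
from h import *
import sys
np.set_printoptions(precision=4,suppress=True)
def st():
    s=get_state(); w,x,y,z=s['ee_rot']; yaw=np.degrees(np.arctan2(1-2*(x*x+z*z),2*(x*y-w*z)))
    zt=np.array([2*(x*z+w*y),2*(y*z-w*x)])
    print('t',s['clock'],'p',s['position'],'yaw_y',round(yaw,2),'tilt',zt,'w',round(s['width'],4),'F',s['contact_force'],'q',s['qpos'])
    return s
H=dict(blue=.072,white=.085,black=.055,rose=.072)
def lids(T,guess,win=26):
    """bright low-saturation lid ellipse in the top view, nearest to a guess (x,y)"""
    out={}
    hsv=cv2.cvtColor(T['pixels'],cv2.COLOR_BGR2HSV)
    m=((hsv[...,1]<32)&(hsv[...,2]>140)).astype(np.uint8)
    m=cv2.morphologyEx(m,cv2.MORPH_OPEN,cv2.getStructuringElement(cv2.MORPH_ELLIPSE,(5,5)))
    cs,_=cv2.findContours(m,cv2.RETR_EXTERNAL,cv2.CHAIN_APPROX_NONE)
    for n,g in guess.items():
        L=[]
        for c in cs:
            if cv2.contourArea(c)<150: continue
            (u,v),r=cv2.minEnclosingCircle(c); p=onplane(T,u,v,H[n])
            q=onplane(T,u+r,v,H[n]); L.append((np.hypot(*(p[:2]-g)),p[:2],np.hypot(*(q-p)[:2]),(round(u,1),round(v,1))))
        if L: out[n]=min(L,key=lambda a:a[0])
    return out
G=dict(blue=(.57,.413),white=(.546,.302),black=(.456,.421),rose=(.414,.305))
E
python3 - <<'E'
from tins import *
st(); T=grab('top','top1'); 
for n,v in lids(T,G).items(): print(n,v)
hsv=cv2.cvtColor(T['pixels'],cv2.COLOR_BGR2HSV)
E
```

```text
t 1.4 p [ 0.4584 -0.1777  0.2312] yaw_y -22.4 tilt [-0.0007 -0.0005] w 0.0855 F [ 0.3011 -1.2489 -0.0947] q [-0.5109  0.1501  1.6733 -0.0008  1.3185 -0.1196]
blue (np.float64(0.362328743936581), array([0.4808, 0.0618]), np.float64(0.28084701706556287), (263.4, 245.7))
white (np.float64(0.2491956358556487), array([0.48  , 0.0617]), np.float64(0.27770944764757477), (263.4, 245.7))
black (np.float64(0.35997169267531465), array([0.4819, 0.062 ]), np.float64(0.2849499924583167), (263.4, 245.7))
rose (np.float64(0.2522040525279684), array([0.4808, 0.0618]), np.float64(0.28084701706556287), (263.4, 245.7))
```

Run:
```python
from tins import *
im=cv2.imread('pics/top1.png'); h=cv2.cvtColor(im,cv2.COLOR_BGR2HSV)
for n,(u,v) in dict(blue=(128,211),white=(169,219),black=(123,256),rose=(167,272),table=(200,290),table2=(145,235)).items(): print(n,h[v,u-24:u+25:4].tolist())
```

```text
blue [[27, 26, 184], [26, 31, 175], [26, 22, 173], [100, 4, 192], [105, 5, 202], [113, 5, 202], [100, 4, 201], [105, 5, 200], [113, 5, 189], [117, 40, 120], [100, 6, 122], [27, 27, 189], [26, 27, 188]]
white [[26, 22, 183], [26, 29, 186], [26, 20, 180], [105, 4, 143], [110, 5, 153], [100, 5, 152], [105, 3, 148], [100, 5, 152], [120, 3, 149], [90, 4, 126], [30, 11, 113], [27, 31, 157], [26, 29, 192]]
black [[26, 27, 188], [24, 28, 190], [26, 28, 190], [24, 7, 175], [110, 4, 202], [90, 4, 202], [113, 5, 204], [105, 5, 203], [100, 4, 191], [0, 0, 126], [30, 12, 151], [24, 30, 168], [27, 29, 182]]
rose [[27, 28, 190], [27, 27, 190], [24, 27, 189], [105, 5, 188], [105, 5, 203], [100, 4, 202], [113, 5, 201], [113, 7, 156], [105, 3, 153], [170, 7, 115], [22, 23, 121], [27, 32, 142], [26, 31, 140]]
table [[26, 30, 178], [27, 34, 143], [25, 32, 142], [27, 32, 143], [26, 31, 142], [25, 34, 142], [25, 33, 140], [26, 31, 139], [26, 30, 179], [27, 28, 189], [26, 29, 191], [24, 28, 191], [26, 28, 190]]
table2 [[30, 30, 126], [26, 32, 136], [25, 31, 141], [26, 28, 180], [25, 26, 187], [27, 28, 176], [25, 27, 162], [25, 26, 175], [26, 28, 188], [26, 29, 191], [26, 28, 191], [26, 30, 143], [26, 28, 137]]
```

send_rows:
  increments:
    - {"gripper": -1, "linear": [0, 0, -0.03], "delta_rot": [0, 0, 0]}
    - {"gripper": -1, "linear": [0, 0, -0.06], "delta_rot": [0, 0, 0]}
    - {"gripper": -1, "linear": [0, 0, -0.09], "delta_rot": [0, 0, 0]}
    - {"gripper": -1, "linear": [0, 0, -0.12], "delta_rot": [0, 0, 0]}
    - {"gripper": -1, "linear": [0, 0, -0.14], "delta_rot": [0, 0, 0]}
    - {"gripper": -1, "linear": [0, 0, -0.155], "delta_rot": [0, 0, 0]}
    - {"gripper": 0, "linear": [0, 0, -0.158], "delta_rot": [0, 0, 0]}
    - {"gripper": 0, "linear": [0, 0, -0.158], "delta_rot": [0, 0, 0]}

```text
clock: 2.25
position: [0.4578, -0.1789, 0.0731]
ee_rot: [-0.0, 0.832, 0.555, -0.0]
contact_force: [-0.5, -0.3, 0.5]
width: 0.059
gripper_force: 0.0
```

send_rows:
  increments:
    - {"gripper": 1, "linear": [0, 0, 0], "delta_rot": [0, 0, 0]}
    - {"gripper": 1, "linear": [0, 0, 0], "delta_rot": [0, 0, 0]}
    - {"gripper": 1, "linear": [0, 0, 0], "delta_rot": [0, 0, 0]}
    - {"gripper": 1, "linear": [0, 0, 0], "delta_rot": [0, 0, 0]}
    - {"gripper": 1, "linear": [0, 0, 0], "delta_rot": [0, 0, 0]}
    - {"gripper": 1, "linear": [0, 0, 0], "delta_rot": [0, 0, 0]}

```text
clock: 2.85
position: [0.4622, -0.18, 0.0748]
ee_rot: [0.004, 0.832, 0.555, 0.002]
contact_force: [5.9, -3.9, -1.9]
width: 0.0198
gripper_force: 23.9
```

```bash
cat > arc.py <<'E'
import numpy as np
c=np.array([.537,.0114]); r=.2055; a0=np.radians(-111.3)
p=lambda t:c+r*np.array([np.cos(a0+t),np.sin(a0+t)])
print('rest',p(0))
for t in (.05,.12,.2,.28,.36,.44,.51,.57,.61,.635,.645): print(t,np.round(p(t)-p(0),4))
print('from end')
for t in (.6,.5,.38,.26,.14,.05,0,-.02): print(t-.645,np.round(p(t)-p(.645),4))
E
python3 arc.py
sed -i 's/^    m=((hsv.*$/    m=((hsv[...,1]<11)\&(hsv[...,2]>135)).astype(np.uint8)/' tins.py
python3 - <<'E'
from tins import *
T=grab('top','top2'); st()
for n,v in lids(T,G).items(): print(n,v)
E
```

```text
rest [ 0.46235187 -0.18006255]
0.05 [ 0.0097 -0.0035]
0.12 [ 0.0235 -0.0076]
0.2 [ 0.0395 -0.011 ]
0.28 [ 0.0558 -0.0132]
0.36 [ 0.0722 -0.014 ]
0.44 [ 0.0887 -0.0136]
0.51 [ 0.103  -0.0121]
0.57 [ 0.1151 -0.01  ]
0.61 [ 0.1231 -0.0082]
0.635 [ 0.1281 -0.007 ]
0.645 [ 0.1301 -0.0064]
from end
-0.04500000000000004 [-0.009  -0.0023]
-0.14500000000000002 [-0.0292 -0.0059]
-0.265 [-0.0538 -0.0076]
-0.385 [-0.0784 -0.0063]
-0.505 [-0.1027 -0.0021]
-0.595 [-0.1204  0.0029]
-0.645 [-0.1301  0.0064]
-0.665 [-0.1339  0.0079]
t 2.9 p [ 0.4622 -0.18    0.0748] yaw_y -22.52 tilt [ 0.008  -0.0043] w 0.0197 F [ 5.8993 -3.5077 -2.6747] q [-0.5119  0.299   1.9096  0.0003  0.9239 -0.119 ]
blue (np.float64(0.004199103114499788), array([0.566 , 0.4118]), np.float64(0.036737019917865016), (126.5, 210.9))
white (np.float64(0.003326249535672716), array([0.5429, 0.3008]), np.float64(0.03737312454310449), (168.1, 219.7))
black (np.float64(0.0028991352021336724), array([0.4531, 0.421 ]), np.float64(0.032048404955406715), (123.2, 255.5))
rose (np.float64(0.0022154420594977216), array([0.412 , 0.3059]), np.float64(0.03413765548956038), (165.7, 272.3))
```

send_rows:
  increments:
    - {"gripper": 1, "linear": [0.0137, -0.005, 0], "delta_rot": [0, 0, 0.05]}
    - {"gripper": 1, "linear": [0.0275, -0.009, 0], "delta_rot": [0, 0, 0.12]}
    - {"gripper": 1, "linear": [0.0435, -0.0125, 0], "delta_rot": [0, 0, 0.2]}
    - {"gripper": 1, "linear": [0.06, -0.0147, 0], "delta_rot": [0, 0, 0.28]}
    - {"gripper": 1, "linear": [0.0762, -0.0155, 0], "delta_rot": [0, 0, 0.36]}
    - {"gripper": 1, "linear": [0.0927, -0.0151, 0], "delta_rot": [0, 0, 0.44]}
    - {"gripper": 1, "linear": [0.107, -0.0136, 0], "delta_rot": [0, 0, 0.51]}
    - {"gripper": 1, "linear": [0.119, -0.0115, 0], "delta_rot": [0, 0, 0.57]}
  newtons: 25

```text
clock: 3.7
position: [0.5778, -0.1909, 0.0748]
ee_rot: [0.001, 0.641, 0.768, -0.001]
contact_force: [-3.4, -3.9, 5.1]
width: 0.0196
gripper_force: 24.9
```

send_rows:
  increments:
    - {"gripper": 1, "linear": [0.006, 0.0013, 0], "delta_rot": [0, 0, 0.03]}
    - {"gripper": 1, "linear": [0.011, 0.0025, 0], "delta_rot": [0, 0, 0.055]}
    - {"gripper": 1, "linear": [0.016, 0.0039, 0], "delta_rot": [0, 0, 0.08]}
    - {"gripper": 1, "linear": [0.016, 0.0039, 0], "delta_rot": [0, 0, 0.08]}
    - {"gripper": 1, "linear": [0.016, 0.0039, 0], "delta_rot": [0, 0, 0.08]}

```text
clock: 4.2
position: [0.5946, -0.187, 0.0748]
ee_rot: [0.002, 0.611, 0.792, -0.0]
contact_force: [0.7, -4.1, 5.6]
width: 0.0199
gripper_force: 25.1
```

Run:
```python
from tins import *
st(); T=grab('top','top3'); S=grab('side')
cv2.imwrite('pics/tc3.png',cv2.resize(T['pixels'][150:300,205:395],None,fx=3,fy=3,interpolation=cv2.INTER_CUBIC))
```

```text
t 4.2 p [ 0.5946 -0.187   0.0748] yaw_y 14.71 tilt [ 0.0035 -0.0029] w 0.0199 F [ 0.6639 -4.0762  5.6039] q [-0.4156  0.4639  1.624  -0.0015  1.0494 -0.6716]
```

View pics/tc3.png

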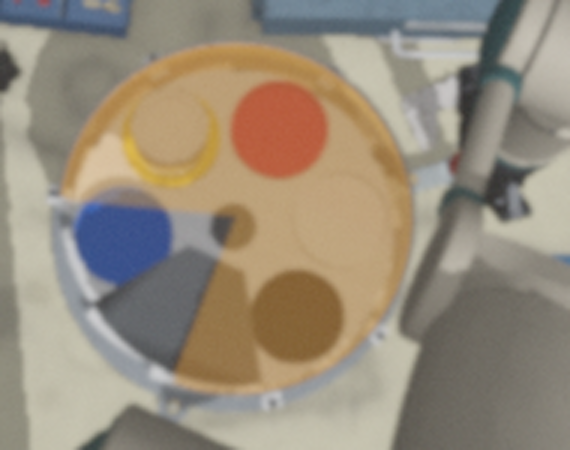

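The top view shows the dial advanced one tooth: the blue floor is at crop (125,235) and the shutter is half out. I'll return the lever and stroke again.

send_rows:
  increments:
    - {"gripper": 1, "linear": [-0.009, -0.0023, 0], "delta_rot": [0, 0, -0.045]}
    - {"gripper": 1, "linear": [-0.0292, -0.0059, 0], "delta_rot": [0, 0, -0.145]}
    - {"gripper": 1, "linear": [-0.0538, -0.0076, 0], "delta_rot": [0, 0, -0.265]}
    - {"gripper": 1, "linear": [-0.0784, -0.0063, 0], "delta_rot": [0, 0, -0.385]}
    - {"gripper": 1, "linear": [-0.1027, -0.0021, 0], "delta_rot": [0, 0, -0.505]}
    - {"gripper": 1, "linear": [-0.1204, 0.0029, 0], "delta_rot": [0, 0, -0.595]}
    - {"gripper": 1, "linear": [-0.135, 0.0083, 0], "delta_rot": [0, 0, -0.65]}
    - {"gripper": 1, "linear": [-0.135, 0.0083, 0], "delta_rot": [0, 0, -0.65]}

```text
clock: 5.1
position: [0.4623, -0.18, 0.0749]
ee_rot: [0.006, 0.832, 0.555, 0.003]
contact_force: [6.1, -7.1, -2.2]
width: 0.0198
gripper_force: 27.7
```

send_rows:
  increments:
    - {"gripper": 1, "linear": [0, 0, 0], "delta_rot": [0, 0, 0]}
    - {"gripper": 1, "linear": [0, 0, 0], "delta_rot": [0, 0, 0]}

```text
clock: 5.3
position: [0.4622, -0.18, 0.0748]
ee_rot: [0.005, 0.832, 0.555, 0.002]
contact_force: [4.4, -6.3, 0.9]
width: 0.0204
gripper_force: 27.2
```

send_rows:
  increments:
    - {"gripper": 1, "linear": [0.0137, -0.005, 0], "delta_rot": [0, 0, 0.05]}
    - {"gripper": 1, "linear": [0.0275, -0.009, 0], "delta_rot": [0, 0, 0.12]}
    - {"gripper": 1, "linear": [0.0435, -0.0125, 0], "delta_rot": [0, 0, 0.2]}
    - {"gripper": 1, "linear": [0.06, -0.0147, 0], "delta_rot": [0, 0, 0.28]}
    - {"gripper": 1, "linear": [0.0762, -0.0155, 0], "delta_rot": [0, 0, 0.36]}
    - {"gripper": 1, "linear": [0.0927, -0.0151, 0], "delta_rot": [0, 0, 0.44]}
    - {"gripper": 1, "linear": [0.107, -0.0136, 0], "delta_rot": [0, 0, 0.51]}
    - {"gripper": 1, "linear": [0.119, -0.0115, 0], "delta_rot": [0, 0, 0.57]}

```text
clock: 6.1
position: [0.5781, -0.1909, 0.0748]
ee_rot: [0.002, 0.641, 0.768, -0.001]
contact_force: [-3.1, -6.1, 7.1]
width: 0.0195
gripper_force: 26.6
```

send_rows:
  increments:
    - {"gripper": 1, "linear": [0.006, 0.0013, 0], "delta_rot": [0, 0, 0.03]}
    - {"gripper": 1, "linear": [0.011, 0.0025, 0], "delta_rot": [0, 0, 0.055]}
    - {"gripper": 1, "linear": [0.016, 0.0039, 0], "delta_rot": [0, 0, 0.08]}
    - {"gripper": 1, "linear": [0.016, 0.0039, 0], "delta_rot": [0, 0, 0.08]}
    - {"gripper": 1, "linear": [0.016, 0.0039, 0], "delta_rot": [0, 0, 0.08]}

```text
clock: 6.6
position: [0.5948, -0.187, 0.0748]
ee_rot: [0.003, 0.611, 0.792, -0.0]
contact_force: [0.9, -5.8, 4.3]
width: 0.0197
gripper_force: 24.6
```

send_rows:
  increments:
    - {"gripper": 1, "linear": [-0.009, -0.0023, 0], "delta_rot": [0, 0, -0.045]}
    - {"gripper": 1, "linear": [-0.0292, -0.0059, 0], "delta_rot": [0, 0, -0.145]}
    - {"gripper": 1, "linear": [-0.0538, -0.0076, 0], "delta_rot": [0, 0, -0.265]}
    - {"gripper": 1, "linear": [-0.0784, -0.0063, 0], "delta_rot": [0, 0, -0.385]}
    - {"gripper": 1, "linear": [-0.1027, -0.0021, 0], "delta_rot": [0, 0, -0.505]}
    - {"gripper": 1, "linear": [-0.1204, 0.0029, 0], "delta_rot": [0, 0, -0.595]}
    - {"gripper": 1, "linear": [-0.135, 0.0083, 0], "delta_rot": [0, 0, -0.65]}
    - {"gripper": 1, "linear": [-0.135, 0.0083, 0], "delta_rot": [0, 0, -0.65]}

```text
clock: 7.4
position: [0.4623, -0.18, 0.0749]
ee_rot: [0.006, 0.832, 0.555, 0.003]
contact_force: [7.1, -8.6, -2.5]
width: 0.0198
gripper_force: 27.8
```

send_rows:
  increments:
    - {"gripper": 1, "linear": [0, 0, 0], "delta_rot": [0, 0, 0]}
    - {"gripper": 1, "linear": [0, 0, 0], "delta_rot": [0, 0, 0]}

```text
clock: 7.6
position: [0.4622, -0.18, 0.0748]
ee_rot: [0.005, 0.832, 0.555, 0.002]
contact_force: [4.6, -9.1, 1.2]
width: 0.0198
gripper_force: 27.2
```

```bash
cat >> tins.py <<'E'
C=np.array([.537,.0114])
def floor(T,lo,hi,z=.03,R=.2):
    """centre of the biggest blob of an HSV range inside the carousel, on height z, polar about the axis"""
    hsv=cv2.cvtColor(T['pixels'],cv2.COLOR_BGR2HSV); m=cv2.inRange(hsv,np.array(lo),np.array(hi))
    mk=np.zeros_like(m); u,v=proj(T,[*C,.03]); cv2.circle(mk,(int(u),int(v)),62,255,-1); m&=mk
    c=max(cv2.findContours(m,cv2.RETR_EXTERNAL,cv2.CHAIN_APPROX_NONE)[0],key=cv2.contourArea)
    M=cv2.moments(c); u,v=M['m10']/M['m00'],M['m01']/M['m00']; p=onplane(T,u,v,z)[:2]; q=p-C
    print('floor px',round(u,1),round(v,1),'area',M['m00'],'pos',p,'r',round(np.hypot(*q),4),'ang',round(np.degrees(np.arctan2(q[1],q[0])),2)); return p
E
python3 - <<'E'
from tins import *
st(); T=grab('top','top4'); floor(T,(100,90,40),(125,255,255))
cv2.imwrite('pics/tc4.png',cv2.resize(T['pixels'][150:300,205:395],None,fx=3,fy=3,interpolation=cv2.INTER_CUBIC))
E
```

```text
t 7.6 p [ 0.4622 -0.18    0.0748] yaw_y -22.51 tilt [ 0.0086 -0.0068] w 0.0198 F [ 4.6152 -9.1296  1.1784] q [-0.5104  0.2983  1.9107 -0.0022  0.9218 -0.1162]
floor px 251.8 245.7 area 763.0 pos [0.4832 0.0923] r 0.0972 ang 123.6
```

View pics/tc4.png

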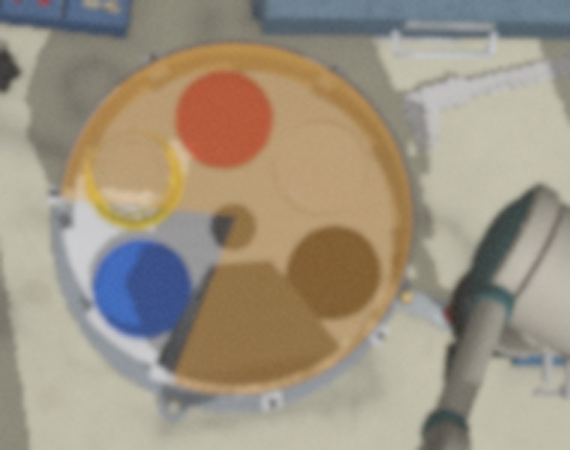

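Blue pocket now sits in the opening at crop (142,288), i.e. world (0.483,0.092). Now I release the lever and go for the blue tin.

send_rows:
  increments:
    - {"gripper": -1, "linear": [0, 0, 0], "delta_rot": [0, 0, 0]}
    - {"gripper": -1, "linear": [0, 0, 0], "delta_rot": [0, 0, 0]}
    - {"gripper": -1, "linear": [0, 0, 0], "delta_rot": [0, 0, 0]}
    - {"gripper": -1, "linear": [0, 0, 0.03], "delta_rot": [0, 0, 0]}
    - {"gripper": -1, "linear": [0, 0, 0.07], "delta_rot": [0, 0, 0]}
    - {"gripper": -1, "linear": [0, 0, 0.115], "delta_rot": [0, 0, 0]}
    - {"gripper": -1, "linear": [0.005, 0.025, 0.15], "delta_rot": [0, 0, -0.05]}
    - {"gripper": -1, "linear": [0.013, 0.065, 0.17], "delta_rot": [0, 0, -0.1]}

```text
clock: 8.45
position: [0.4725, -0.1125, 0.2464]
ee_rot: [0.002, 0.86, 0.511, 0.001]
contact_force: [0.7, 0.2, 0.0]
width: 0.0855
gripper_force: 0.0
```

send_rows:
  increments:
    - {"gripper": -1, "linear": [0.008, 0.045, 0], "delta_rot": [0, 0, -0.06]}
    - {"gripper": -1, "linear": [0.016, 0.09, 0], "delta_rot": [0, 0, -0.12]}
    - {"gripper": -1, "linear": [0.024, 0.135, 0], "delta_rot": [0, 0, -0.18]}
    - {"gripper": -1, "linear": [0.032, 0.18, 0], "delta_rot": [0, 0, -0.24]}
    - {"gripper": -1, "linear": [0.04, 0.225, 0], "delta_rot": [0, 0, -0.3]}
    - {"gripper": -1, "linear": [0.048, 0.27, 0], "delta_rot": [0, 0, -0.36]}
    - {"gripper": -1, "linear": [0.056, 0.315, 0], "delta_rot": [0, 0, -0.42]}
    - {"gripper": -1, "linear": [0.064, 0.36, 0], "delta_rot": [0, 0, -0.49]}

```text
clock: 9.25
position: [0.5346, 0.2505, 0.2429]
ee_rot: [-0.0, 0.957, 0.289, -0.001]
contact_force: [0.3, 0.1, 0.8]
width: 0.0855
gripper_force: 0.0
```

send_rows:
  increments:
    - {"gripper": -1, "linear": [0.009, 0.045, 0], "delta_rot": [0, 0, 0]}
    - {"gripper": -1, "linear": [0.018, 0.09, 0], "delta_rot": [0, 0, 0]}
    - {"gripper": -1, "linear": [0.028, 0.135, 0], "delta_rot": [0, 0, 0]}
    - {"gripper": -1, "linear": [0.033, 0.163, 0], "delta_rot": [0, 0, 0]}
    - {"gripper": -1, "linear": [0.033, 0.163, 0], "delta_rot": [0, 0, 0]}
    - {"gripper": -1, "linear": [0.033, 0.163, 0], "delta_rot": [0, 0, 0]}

```text
clock: 9.85
position: [0.5674, 0.4116, 0.2422]
ee_rot: [0.001, 0.957, 0.29, -0.001]
contact_force: [0.5, -0.1, 0.5]
width: 0.0857
gripper_force: 0.0
```

Run:
```python
from tins import *
st(); T=grab('top','top5')
for n,v in lids(T,G).items(): print(n,v)
S=grab('side'); 
hsv=cv2.cvtColor(S['pixels'],cv2.COLOR_BGR2HSV); m=cv2.inRange(hsv,np.array((100,90,40)),np.array((125,255,255)))
n,l,s,c=cv2.connectedComponentsWithStats(m); print([(s[i],c[i]) for i in range(1,n) if s[i][4]>25])
```

```text
t 9.85 p [0.5674 0.4116 0.2422] yaw_y -56.24 tilt [-0.0021 -0.0018] w 0.0857 F [ 0.5265 -0.1285  0.5417] q [ 0.5286  0.4667  1.1808 -0.0005  1.4968  1.5102]
blue (np.float64(0.003939332088551938), array([0.5682, 0.4095]), np.float64(0.03579824579029855), (127.4, 210.1))
white (np.float64(0.007432055881109414), array([0.5426, 0.2954]), np.float64(0.041569215907807294), (170.3, 219.8))
black (np.float64(0.0030043566610631553), array([0.4533, 0.4224]), np.float64(0.027627629193621096), (122.6, 255.4))
rose (np.float64(0.0028703137739548175), array([0.4114, 0.3063]), np.float64(0.03460767665427329), (165.5, 272.5))
[(array([328, 156,  26,  27, 311], dtype=int32), array([340.8103, 170.3441])), (array([200, 198,  26,  38, 450], dtype=int32), array([211.2533, 215.6178])), (array([168, 204,  17,  10,  91], dtype=int32), array([176.2637, 208.8352])), (array([ 109,  213,   86,   60, 2307], dtype=int32), array([151.8379, 242.5514])), (array([276, 216,  28,  21, 471], dtype=int32), array([289.9618, 226.38  ])), (array([198, 297,  20,   6,  54], dtype=int32), array([207.8333, 299.5556])), (array([  0, 379,   9,  15,  38], dtype=int32), array([  5.4211, 386.9211]))]
```

send_rows:
  increments:
    - {"gripper": -1, "linear": [0, 0, -0.04], "delta_rot": [0, 0, 0]}
    - {"gripper": -1, "linear": [0, 0, -0.08], "delta_rot": [0, 0, 0]}
    - {"gripper": -1, "linear": [0, 0, -0.115], "delta_rot": [0, 0, 0]}
    - {"gripper": -1, "linear": [0, 0, -0.145], "delta_rot": [0, 0, 0]}
    - {"gripper": -1, "linear": [0, 0, -0.17], "delta_rot": [0, 0, 0]}
    - {"gripper": -1, "linear": [0, 0, -0.195], "delta_rot": [0, 0, 0]}
    - {"gripper": -1, "linear": [0, 0, -0.214], "delta_rot": [0, 0, 0]}
    - {"gripper": -1, "linear": [0, 0, -0.214], "delta_rot": [0, 0, 0]}
  newtons: 45

```text
clock: 10.75
position: [0.5664, 0.4085, 0.0267]
ee_rot: [0.001, 0.957, 0.289, -0.003]
contact_force: [-1.1, 0.0, -0.5]
width: 0.0852
gripper_force: 0.0
```

send_rows:
  increments:
    - {"gripper": 1, "linear": [0, 0, 0], "delta_rot": [0, 0, 0]}
    - {"gripper": 1, "linear": [0, 0, 0], "delta_rot": [0, 0, 0]}
    - {"gripper": 1, "linear": [0, 0, 0], "delta_rot": [0, 0, 0]}
    - {"gripper": 1, "linear": [0, 0, 0], "delta_rot": [0, 0, 0]}

```text
clock: 11.15
position: [0.5695, 0.4116, 0.0313]
ee_rot: [-0.0, 0.957, 0.29, 0.002]
contact_force: [0.1, -2.0, 5.3]
width: 0.0647
gripper_force: 50.7
```

send_rows:
  increments:
    - {"gripper": 1, "linear": [0, 0, 0.02], "delta_rot": [0, 0, 0]}
    - {"gripper": 1, "linear": [0, 0, 0.05], "delta_rot": [0, 0, 0]}
    - {"gripper": 1, "linear": [0, 0, 0.08], "delta_rot": [0, 0, 0]}
    - {"gripper": 1, "linear": [0, 0, 0.11], "delta_rot": [0, 0, 0]}
    - {"gripper": 1, "linear": [0, 0, 0.14], "delta_rot": [0, 0, 0]}
    - {"gripper": 1, "linear": [0, 0, 0.15], "delta_rot": [0, 0, 0]}
    - {"gripper": 1, "linear": [0, 0, 0.15], "delta_rot": [0, 0, 0]}

```text
clock: 11.85
position: [0.569, 0.4118, 0.1809]
ee_rot: [-0.0, 0.957, 0.29, 0.002]
contact_force: [-0.6, -0.4, -2.5]
width: 0.0647
gripper_force: 50.7
```

Run:
```python
from tins import *
st(); S=grab('side','s6')
cv2.imwrite('pics/sc6.png',cv2.resize(S['pixels'][120:340,150:390],None,fx=2.5,fy=2.5,interpolation=cv2.INTER_CUBIC))
```

```text
t 11.85 p [0.569  0.4118 0.1809] yaw_y -56.32 tilt [0.003  0.0016] w 0.0647 F [-0.5611 -0.3821 -2.5462] q [ 0.5275  0.4933  1.2854 -0.0001  1.3596  1.5105]
```

View pics/sc6.png

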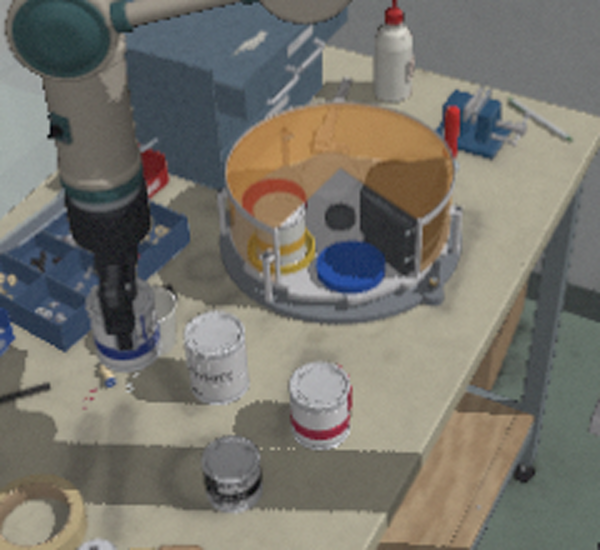

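The side view shows the blue tin held upright at crop (125,320), and the empty blue pocket in the opening at (350,268). Carrying it over.

send_rows:
  increments:
    - {"gripper": 1, "linear": [-0.004, -0.015, 0.005], "delta_rot": [0, 0, 0]}
    - {"gripper": 1, "linear": [-0.012, -0.045, 0.01], "delta_rot": [0, 0, 0]}
    - {"gripper": 1, "linear": [-0.022, -0.083, 0.01], "delta_rot": [0, 0, 0]}
    - {"gripper": 1, "linear": [-0.033, -0.124, 0.01], "delta_rot": [0, 0, 0]}
    - {"gripper": 1, "linear": [-0.044, -0.165, 0.01], "delta_rot": [0, 0, 0]}
    - {"gripper": 1, "linear": [-0.055, -0.206, 0.01], "delta_rot": [0, 0, 0]}
    - {"gripper": 1, "linear": [-0.065, -0.245, 0.01], "delta_rot": [0, 0, 0]}
    - {"gripper": 1, "linear": [-0.074, -0.28, 0.005], "delta_rot": [0, 0, 0]}

```text
clock: 12.7
position: [0.4922, 0.1288, 0.1832]
ee_rot: [0.0, 0.957, 0.29, -0.001]
contact_force: [1.1, 0.2, -2.1]
width: 0.0652
gripper_force: 50.7
```

send_rows:
  increments:
    - {"gripper": 1, "linear": [-0.008, -0.028, 0], "delta_rot": [0, 0, 0]}
    - {"gripper": 1, "linear": [-0.011, -0.04, 0], "delta_rot": [0, 0, 0]}
    - {"gripper": 1, "linear": [-0.011, -0.04, 0], "delta_rot": [0, 0, 0]}
    - {"gripper": 1, "linear": [-0.011, -0.04, 0], "delta_rot": [0, 0, 0]}

```text
clock: 13.1
position: [0.4834, 0.0918, 0.184]
ee_rot: [-0.0, 0.957, 0.289, -0.0]
contact_force: [0.5, -0.5, -2.6]
width: 0.0649
gripper_force: 50.8
```

Run:
```python
from tins import *
st()
T=grab('top','top7')
cv2.imwrite('pics/tc7.png',cv2.resize(T['pixels'][150:300,95:375],None,fx=2.85,fy=2.85,interpolation=cv2.INTER_CUBIC))
```

```text
t 13.1 p [0.4834 0.0918 0.184 ] yaw_y -56.36 tilt [-0.0003  0.0009] w 0.0649 F [ 0.5055 -0.54   -2.6436] q [0.0455 0.1848 1.7526 0.0009 1.2045 1.0289]
```

View pics/tc7.png

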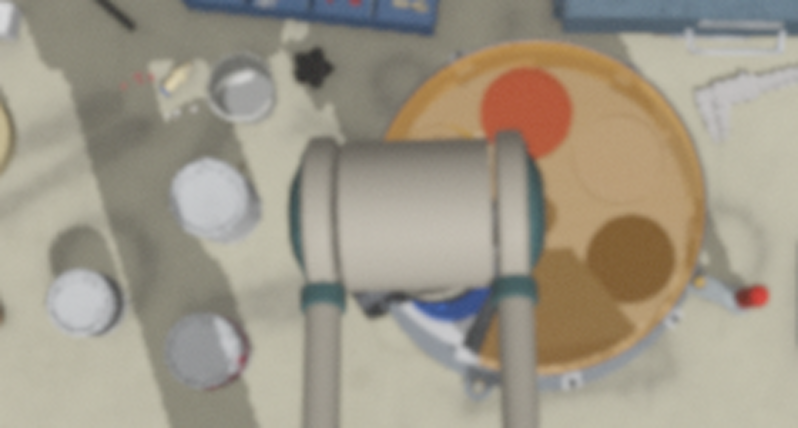

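The arm is over the pocket, which shows only partly at crop (450,302). The other tins and the cup are unmoved. Lowering.

send_rows:
  increments:
    - {"gripper": 1, "linear": [0, 0, -0.02], "delta_rot": [0, 0, 0]}
    - {"gripper": 1, "linear": [0, 0, -0.045], "delta_rot": [0, 0, 0]}
    - {"gripper": 1, "linear": [0, 0, -0.07], "delta_rot": [0, 0, 0]}
    - {"gripper": 1, "linear": [0, 0, -0.09], "delta_rot": [0, 0, 0]}
    - {"gripper": 1, "linear": [0, 0, -0.105], "delta_rot": [0, 0, 0]}
    - {"gripper": 1, "linear": [0, 0, -0.115], "delta_rot": [0, 0, 0]}
    - {"gripper": 1, "linear": [0, 0, -0.121], "delta_rot": [0, 0, 0]}
    - {"gripper": 1, "linear": [0, 0, -0.121], "delta_rot": [0, 0, 0]}

```text
clock: 13.95
position: [0.4833, 0.0919, 0.0628]
ee_rot: [-0.0, 0.957, 0.29, -0.0]
contact_force: [-0.3, 0.2, -2.5]
width: 0.0653
gripper_force: 50.8
```

send_rows:
  increments:
    - {"gripper": 1, "linear": [0, 0, 0], "delta_rot": [0, 0, 0]}
    - {"gripper": 1, "linear": [0, 0, -0.002], "delta_rot": [0, 0, 0]}

```text
clock: 14.15
position: [0.4844, 0.0915, 0.0622]
ee_rot: [0.0, 0.957, 0.29, 0.001]
contact_force: [-0.0, -0.2, -2.8]
width: 0.0652
gripper_force: 50.8
```

send_rows:
  increments:
    - {"gripper": 1, "linear": [0, 0, -0.002], "delta_rot": [0, 0, 0]}
    - {"gripper": 1, "linear": [0, 0, -0.003], "delta_rot": [0, 0, 0]}
    - {"gripper": 1, "linear": [0, 0, -0.003], "delta_rot": [0, 0, 0]}

```text
clock: 14.45
position: [0.4843, 0.0915, 0.0612]
ee_rot: [0.0, 0.957, 0.289, 0.002]
contact_force: [-4.2, -0.2, 16.3]
width: 0.0649
gripper_force: 52.7
```

send_rows:
  increments:
    - {"gripper": -1, "linear": [0, 0, 0], "delta_rot": [0, 0, 0]}
    - {"gripper": -1, "linear": [0, 0, 0], "delta_rot": [0, 0, 0]}
    - {"gripper": -1, "linear": [0, 0, 0], "delta_rot": [0, 0, 0]}
    - {"gripper": -1, "linear": [0, 0, 0], "delta_rot": [0, 0, 0]}
    - {"gripper": -1, "linear": [0, 0, 0.02], "delta_rot": [0, 0, 0]}
    - {"gripper": -1, "linear": [0, 0, 0.05], "delta_rot": [0, 0, 0]}
    - {"gripper": -1, "linear": [0, 0, 0.09], "delta_rot": [0, 0, 0]}
    - {"gripper": -1, "linear": [0, 0, 0.13], "delta_rot": [0, 0, 0]}

```text
clock: 15.25
position: [0.4827, 0.0913, 0.189]
ee_rot: [-0.0, 0.957, 0.29, -0.001]
contact_force: [0.8, 0.1, 0.1]
width: 0.0858
gripper_force: 0.0
```

send_rows:
  increments:
    - {"gripper": -1, "linear": [-0.002, -0.02, 0.02], "delta_rot": [0, 0, 0.07]}
    - {"gripper": -1, "linear": [-0.005, -0.06, 0.03], "delta_rot": [0, 0, 0.15]}
    - {"gripper": -1, "linear": [-0.009, -0.1, 0.04], "delta_rot": [0, 0, 0.23]}
    - {"gripper": -1, "linear": [-0.013, -0.145, 0.04], "delta_rot": [0, 0, 0.31]}
    - {"gripper": -1, "linear": [-0.017, -0.19, 0.03], "delta_rot": [0, 0, 0.39]}
    - {"gripper": -1, "linear": [-0.021, -0.235, 0.02], "delta_rot": [0, 0, 0.47]}
    - {"gripper": -1, "linear": [-0.024, -0.26, 0.0], "delta_rot": [0, 0, 0.55]}
    - {"gripper": -1, "linear": [-0.024, -0.268, 0.0], "delta_rot": [0, 0, 0.59]}

```text
clock: 16.05
position: [0.4572, -0.1787, 0.1856]
ee_rot: [-0.002, 0.832, 0.555, -0.002]
contact_force: [0.0, 1.4, 0.4]
width: 0.0853
gripper_force: 0.0
```

send_rows:
  increments:
    - {"gripper": -1, "linear": [0, 0, 0], "delta_rot": [0, 0, 0]}
    - {"gripper": -1, "linear": [0, 0, 0], "delta_rot": [0, 0, 0]}

```text
clock: 16.25
position: [0.4593, -0.1764, 0.1882]
ee_rot: [-0.0, 0.832, 0.555, 0.0]
contact_force: [-0.5, 1.1, -0.9]
width: 0.0854
gripper_force: 0.0
```

Run:
```python
from tins import *
st(); T=grab('top','top8'); S=grab('side','s8')
for n,v in lids(T,{**G,'blue':(.484,.0915)}).items(): print(n,v)
```

```text
t 16.25 p [ 0.4593 -0.1764  0.1882] yaw_y -22.6 tilt [-0.0002  0.0006] w 0.0854 F [-0.497   1.0559 -0.8964] q [-0.5085  0.1815  1.7455  0.0004  1.2151 -0.1143]
blue (np.float64(0.02929511034729134), array([0.5035, 0.1134]), np.float64(0.05789829954064512), (243.0, 236.5))
white (np.float64(0.0011713938118981062), array([0.5452, 0.3029]), np.float64(0.033952236245284095), (167.4, 218.8))
black (np.float64(0.003627510058348381), array([0.4524, 0.4214]), np.float64(0.03182318830572605), (123.0, 255.8))
rose (np.float64(0.0024175751462189323), array([0.4123, 0.3067]), np.float64(0.033446065062055705), (165.3, 272.2))
```

```bash
cat >> tins.py <<'E'
def comp(T,S,name):
    a=cv2.resize(T['pixels'][150:300,205:345],(400,429),interpolation=cv2.INTER_CUBIC); b=cv2.resize(S['pixels'][150:300,210:350],(400,429),interpolation=cv2.INTER_CUBIC)
    cv2.imwrite('pics/'+name+'.png',np.hstack([a,b]))
E
python3 -c "
from tins import *
comp(dict(pixels=cv2.imread('pics/top8.png')),dict(pixels=cv2.imread('pics/s8.png')),'c8')"
```

```text
(no output)
```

View pics/c8.png

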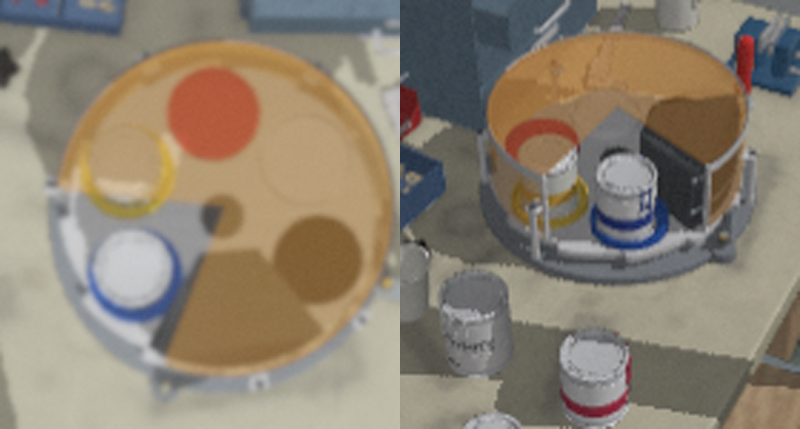

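send_rows:
  increments:
    - {"gripper": -1, "linear": [0, 0, -0.03], "delta_rot": [0, 0, 0]}
    - {"gripper": -1, "linear": [0, 0, -0.06], "delta_rot": [0, 0, 0]}
    - {"gripper": -1, "linear": [0, 0, -0.09], "delta_rot": [0, 0, 0]}
    - {"gripper": -0.5, "linear": [0, 0, -0.11], "delta_rot": [0, 0, 0]}
    - {"gripper": 0, "linear": [0, 0, -0.1155], "delta_rot": [0, 0, 0]}
    - {"gripper": 1, "linear": [0, 0, -0.1155], "delta_rot": [0, 0, 0]}
    - {"gripper": 1, "linear": [0, 0, -0.1155], "delta_rot": [0, 0, 0]}
    - {"gripper": 1, "linear": [0, 0, -0.1155], "delta_rot": [0, 0, 0]}
  newtons: 25

```text
clock: 17.15
position: [0.4631, -0.1779, 0.0745]
ee_rot: [0.004, 0.832, 0.555, 0.002]
contact_force: [7.1, -1.7, -4.3]
width: 0.0198
gripper_force: 27.4
```

send_rows:
  increments:
    - {"gripper": 1, "linear": [0, 0, 0], "delta_rot": [0, 0, 0]}
    - {"gripper": 1, "linear": [0, 0, 0], "delta_rot": [0, 0, 0]}
    - {"gripper": 1, "linear": [0, 0, 0], "delta_rot": [0, 0, 0]}

```text
clock: 17.45
position: [0.4631, -0.1779, 0.0746]
ee_rot: [0.003, 0.832, 0.555, 0.002]
contact_force: [6.4, -1.1, -3.4]
width: 0.0196
gripper_force: 27.4
```

The blue tin stands upright inside the blue ring (left panel (133,270), right panel (627,205)). Next, four strokes to bring rose round.

send_rows:
  increments:
    - {"gripper": 1, "linear": [0.0137, -0.005, 0], "delta_rot": [0, 0, 0.05]}
    - {"gripper": 1, "linear": [0.0275, -0.009, 0], "delta_rot": [0, 0, 0.12]}
    - {"gripper": 1, "linear": [0.0435, -0.0125, 0], "delta_rot": [0, 0, 0.2]}
    - {"gripper": 1, "linear": [0.06, -0.0147, 0], "delta_rot": [0, 0, 0.28]}
    - {"gripper": 1, "linear": [0.0762, -0.0155, 0], "delta_rot": [0, 0, 0.36]}
    - {"gripper": 1, "linear": [0.0927, -0.0151, 0], "delta_rot": [0, 0, 0.44]}
    - {"gripper": 1, "linear": [0.107, -0.0136, 0], "delta_rot": [0, 0, 0.51]}
    - {"gripper": 1, "linear": [0.119, -0.0115, 0], "delta_rot": [0, 0, 0.57]}

```text
clock: 18.25
position: [0.5782, -0.1885, 0.0745]
ee_rot: [0.0, 0.641, 0.768, -0.001]
contact_force: [-4.6, -0.6, 3.9]
width: 0.0196
gripper_force: 27.2
```

send_rows:
  increments:
    - {"gripper": 1, "linear": [0.006, 0.0013, 0], "delta_rot": [0, 0, 0.03]}
    - {"gripper": 1, "linear": [0.011, 0.0025, 0], "delta_rot": [0, 0, 0.055]}
    - {"gripper": 1, "linear": [0.016, 0.0039, 0], "delta_rot": [0, 0, 0.08]}
    - {"gripper": 1, "linear": [0.016, 0.0039, 0], "delta_rot": [0, 0, 0.08]}
    - {"gripper": 1, "linear": [0.016, 0.0039, 0], "delta_rot": [0, 0, 0.08]}

```text
clock: 18.75
position: [0.5943, -0.1847, 0.0745]
ee_rot: [0.001, 0.611, 0.792, -0.0]
contact_force: [-3.4, -1.5, 5.3]
width: 0.0198
gripper_force: 27.3
```

send_rows:
  increments:
    - {"gripper": 1, "linear": [-0.009, -0.0023, 0], "delta_rot": [0, 0, -0.045]}
    - {"gripper": 1, "linear": [-0.0292, -0.0059, 0], "delta_rot": [0, 0, -0.145]}
    - {"gripper": 1, "linear": [-0.0538, -0.0076, 0], "delta_rot": [0, 0, -0.265]}
    - {"gripper": 1, "linear": [-0.0784, -0.0063, 0], "delta_rot": [0, 0, -0.385]}
    - {"gripper": 1, "linear": [-0.1027, -0.0021, 0], "delta_rot": [0, 0, -0.505]}
    - {"gripper": 1, "linear": [-0.1204, 0.0029, 0], "delta_rot": [0, 0, -0.595]}
    - {"gripper": 1, "linear": [-0.135, 0.0076, 0], "delta_rot": [0, 0, -0.65]}
    - {"gripper": 1, "linear": [-0.135, 0.0076, 0], "delta_rot": [0, 0, -0.65]}

```text
clock: 19.55
position: [0.4631, -0.178, 0.0747]
ee_rot: [0.005, 0.832, 0.554, 0.004]
contact_force: [5.9, -1.8, -1.8]
width: 0.0199
gripper_force: 28.3
```

send_rows:
  increments:
    - {"gripper": 1, "linear": [0, 0, 0], "delta_rot": [0, 0, 0]}
    - {"gripper": 1, "linear": [0, 0, 0], "delta_rot": [0, 0, 0]}

```text
clock: 19.75
position: [0.4631, -0.178, 0.0746]
ee_rot: [0.004, 0.832, 0.555, 0.003]
contact_force: [5.1, -0.3, 2.3]
width: 0.0197
gripper_force: 28.1
```

send_rows:
  increments:
    - {"gripper": 1, "linear": [0.0137, -0.005, 0], "delta_rot": [0, 0, 0.05]}
    - {"gripper": 1, "linear": [0.0275, -0.009, 0], "delta_rot": [0, 0, 0.12]}
    - {"gripper": 1, "linear": [0.0435, -0.0125, 0], "delta_rot": [0, 0, 0.2]}
    - {"gripper": 1, "linear": [0.06, -0.0147, 0], "delta_rot": [0, 0, 0.28]}
    - {"gripper": 1, "linear": [0.0762, -0.0155, 0], "delta_rot": [0, 0, 0.36]}
    - {"gripper": 1, "linear": [0.0927, -0.0151, 0], "delta_rot": [0, 0, 0.44]}
    - {"gripper": 1, "linear": [0.107, -0.0136, 0], "delta_rot": [0, 0, 0.51]}
    - {"gripper": 1, "linear": [0.119, -0.0115, 0], "delta_rot": [0, 0, 0.57]}

```text
clock: 20.55
position: [0.5783, -0.1885, 0.0746]
ee_rot: [0.0, 0.641, 0.768, -0.001]
contact_force: [-3.7, -0.8, 8.4]
width: 0.0197
gripper_force: 28.1
```

send_rows:
  increments:
    - {"gripper": 1, "linear": [0.006, 0.0013, 0], "delta_rot": [0, 0, 0.03]}
    - {"gripper": 1, "linear": [0.011, 0.0025, 0], "delta_rot": [0, 0, 0.055]}
    - {"gripper": 1, "linear": [0.016, 0.0039, 0], "delta_rot": [0, 0, 0.08]}
    - {"gripper": 1, "linear": [0.016, 0.0039, 0], "delta_rot": [0, 0, 0.08]}
    - {"gripper": 1, "linear": [0.016, 0.0039, 0], "delta_rot": [0, 0, 0.08]}

```text
clock: 21.05
position: [0.5943, -0.1848, 0.0745]
ee_rot: [0.001, 0.61, 0.792, -0.0]
contact_force: [-2.7, -0.9, 7.3]
width: 0.0196
gripper_force: 28.1
```

send_rows:
  increments:
    - {"gripper": 1, "linear": [-0.009, -0.0023, 0], "delta_rot": [0, 0, -0.045]}
    - {"gripper": 1, "linear": [-0.0292, -0.0059, 0], "delta_rot": [0, 0, -0.145]}
    - {"gripper": 1, "linear": [-0.0538, -0.0076, 0], "delta_rot": [0, 0, -0.265]}
    - {"gripper": 1, "linear": [-0.0784, -0.0063, 0], "delta_rot": [0, 0, -0.385]}
    - {"gripper": 1, "linear": [-0.1027, -0.0021, 0], "delta_rot": [0, 0, -0.505]}
    - {"gripper": 1, "linear": [-0.1204, 0.0029, 0], "delta_rot": [0, 0, -0.595]}
    - {"gripper": 1, "linear": [-0.135, 0.0076, 0], "delta_rot": [0, 0, -0.65]}
    - {"gripper": 1, "linear": [-0.135, 0.0076, 0], "delta_rot": [0, 0, -0.65]}

```text
clock: 21.85
position: [0.4631, -0.1779, 0.0746]
ee_rot: [0.005, 0.832, 0.555, 0.003]
contact_force: [7.5, -0.5, -0.2]
width: 0.0196
gripper_force: 29.1
```

send_rows:
  increments:
    - {"gripper": 1, "linear": [0, 0, 0], "delta_rot": [0, 0, 0]}
    - {"gripper": 1, "linear": [0, 0, 0], "delta_rot": [0, 0, 0]}

```text
clock: 22.05
position: [0.4631, -0.1779, 0.0746]
ee_rot: [0.004, 0.832, 0.555, 0.003]
contact_force: [6.1, -0.3, 2.0]
width: 0.0194
gripper_force: 28.7
```

Run:
```python
from tins import *
st(); T=grab('top','top9'); floor(T,(0,150,100),(10,255,255)); floor(T,(100,90,40),(125,255,255))
```

```text
t 22.05 p [ 0.4631 -0.1779  0.0746] yaw_y -22.55 tilt [ 0.0082 -0.003 ] w 0.0194 F [ 6.137  -0.2852  1.9954] q [-0.5081  0.2995  1.9096  0.0017  0.9239 -0.1156]
floor px 249.4 207.3 area 591.0 pos [0.5838 0.0999] r 0.1001 ang 62.17Traceback (most recent call last):
  File "<stdin>", line 2, in <module>
  File "tins.py", line 31, in floor
    c=max(cv2.findContours(m,cv2.RETR_EXTERNAL,cv2.CHAIN_APPROX_NONE)[0],key=cv2.contourArea)
ValueError: max() iterable argument is empty
```

send_rows:
  increments:
    - {"gripper": 1, "linear": [0.0137, -0.005, 0], "delta_rot": [0, 0, 0.05]}
    - {"gripper": 1, "linear": [0.0275, -0.009, 0], "delta_rot": [0, 0, 0.12]}
    - {"gripper": 1, "linear": [0.0435, -0.0125, 0], "delta_rot": [0, 0, 0.2]}
    - {"gripper": 1, "linear": [0.06, -0.0147, 0], "delta_rot": [0, 0, 0.28]}
    - {"gripper": 1, "linear": [0.0762, -0.0155, 0], "delta_rot": [0, 0, 0.36]}
    - {"gripper": 1, "linear": [0.0927, -0.0151, 0], "delta_rot": [0, 0, 0.44]}
    - {"gripper": 1, "linear": [0.107, -0.0136, 0], "delta_rot": [0, 0, 0.51]}
    - {"gripper": 1, "linear": [0.119, -0.0115, 0], "delta_rot": [0, 0, 0.57]}

```text
clock: 22.9
position: [0.5781, -0.1885, 0.0745]
ee_rot: [-0.0, 0.641, 0.768, -0.001]
contact_force: [-4.5, -0.8, 8.0]
width: 0.0195
gripper_force: 28.5
```

send_rows:
  increments:
    - {"gripper": 1, "linear": [0.006, 0.0013, 0], "delta_rot": [0, 0, 0.03]}
    - {"gripper": 1, "linear": [0.011, 0.0025, 0], "delta_rot": [0, 0, 0.055]}
    - {"gripper": 1, "linear": [0.016, 0.0039, 0], "delta_rot": [0, 0, 0.08]}
    - {"gripper": 1, "linear": [0.016, 0.0039, 0], "delta_rot": [0, 0, 0.08]}
    - {"gripper": 1, "linear": [0.016, 0.0039, 0], "delta_rot": [0, 0, 0.08]}

```text
clock: 23.4
position: [0.5943, -0.1847, 0.0746]
ee_rot: [0.001, 0.611, 0.792, -0.0]
contact_force: [-1.8, -1.1, 6.6]
width: 0.0197
gripper_force: 28.4
```

send_rows:
  increments:
    - {"gripper": 1, "linear": [-0.009, -0.0023, 0], "delta_rot": [0, 0, -0.045]}
    - {"gripper": 1, "linear": [-0.0292, -0.0059, 0], "delta_rot": [0, 0, -0.145]}
    - {"gripper": 1, "linear": [-0.0538, -0.0076, 0], "delta_rot": [0, 0, -0.265]}
    - {"gripper": 1, "linear": [-0.0784, -0.0063, 0], "delta_rot": [0, 0, -0.385]}
    - {"gripper": 1, "linear": [-0.1027, -0.0021, 0], "delta_rot": [0, 0, -0.505]}
    - {"gripper": 1, "linear": [-0.1204, 0.0029, 0], "delta_rot": [0, 0, -0.595]}
    - {"gripper": 1, "linear": [-0.135, 0.0076, 0], "delta_rot": [0, 0, -0.65]}
    - {"gripper": 1, "linear": [-0.135, 0.0076, 0], "delta_rot": [0, 0, -0.65]}

```text
clock: 24.2
position: [0.4631, -0.1779, 0.0746]
ee_rot: [0.005, 0.832, 0.555, 0.003]
contact_force: [8.3, -1.4, -1.2]
width: 0.0198
gripper_force: 29.3
```

send_rows:
  increments:
    - {"gripper": 1, "linear": [0, 0, 0], "delta_rot": [0, 0, 0]}
    - {"gripper": 1, "linear": [0, 0, 0], "delta_rot": [0, 0, 0]}

```text
clock: 24.4
position: [0.4631, -0.1779, 0.0746]
ee_rot: [0.004, 0.832, 0.555, 0.003]
contact_force: [5.6, -0.3, 2.5]
width: 0.0195
gripper_force: 28.9
```

send_rows:
  increments:
    - {"gripper": 1, "linear": [0.0137, -0.005, 0], "delta_rot": [0, 0, 0.05]}
    - {"gripper": 1, "linear": [0.0275, -0.009, 0], "delta_rot": [0, 0, 0.12]}
    - {"gripper": 1, "linear": [0.0435, -0.0125, 0], "delta_rot": [0, 0, 0.2]}
    - {"gripper": 1, "linear": [0.06, -0.0147, 0], "delta_rot": [0, 0, 0.28]}
    - {"gripper": 1, "linear": [0.0762, -0.0155, 0], "delta_rot": [0, 0, 0.36]}
    - {"gripper": 1, "linear": [0.0927, -0.0151, 0], "delta_rot": [0, 0, 0.44]}
    - {"gripper": 1, "linear": [0.107, -0.0136, 0], "delta_rot": [0, 0, 0.51]}
    - {"gripper": 1, "linear": [0.119, -0.0115, 0], "delta_rot": [0, 0, 0.57]}

```text
clock: 25.2
position: [0.5781, -0.1885, 0.0745]
ee_rot: [0.0, 0.641, 0.768, -0.001]
contact_force: [-4.0, -0.6, 8.9]
width: 0.0194
gripper_force: 28.7
```

send_rows:
  increments:
    - {"gripper": 1, "linear": [0.006, 0.0013, 0], "delta_rot": [0, 0, 0.03]}
    - {"gripper": 1, "linear": [0.011, 0.0025, 0], "delta_rot": [0, 0, 0.055]}
    - {"gripper": 1, "linear": [0.016, 0.0039, 0], "delta_rot": [0, 0, 0.08]}
    - {"gripper": 1, "linear": [0.016, 0.0039, 0], "delta_rot": [0, 0, 0.08]}
    - {"gripper": 1, "linear": [0.016, 0.0039, 0], "delta_rot": [0, 0, 0.08]}

```text
clock: 25.7
position: [0.5942, -0.1847, 0.0746]
ee_rot: [0.001, 0.611, 0.792, -0.0]
contact_force: [-2.5, -1.1, 7.0]
width: 0.0194
gripper_force: 28.6
```

send_rows:
  increments:
    - {"gripper": 1, "linear": [-0.009, -0.0023, 0], "delta_rot": [0, 0, -0.045]}
    - {"gripper": 1, "linear": [-0.0292, -0.0059, 0], "delta_rot": [0, 0, -0.145]}
    - {"gripper": 1, "linear": [-0.0538, -0.0076, 0], "delta_rot": [0, 0, -0.265]}
    - {"gripper": 1, "linear": [-0.0784, -0.0063, 0], "delta_rot": [0, 0, -0.385]}
    - {"gripper": 1, "linear": [-0.1027, -0.0021, 0], "delta_rot": [0, 0, -0.505]}
    - {"gripper": 1, "linear": [-0.1204, 0.0029, 0], "delta_rot": [0, 0, -0.595]}
    - {"gripper": 1, "linear": [-0.135, 0.0076, 0], "delta_rot": [0, 0, -0.65]}
    - {"gripper": 1, "linear": [-0.135, 0.0076, 0], "delta_rot": [0, 0, -0.65]}

```text
clock: 26.5
position: [0.4631, -0.1779, 0.0746]
ee_rot: [0.005, 0.832, 0.555, 0.003]
contact_force: [8.6, -1.6, -1.0]
width: 0.02
gripper_force: 29.5
```

send_rows:
  increments:
    - {"gripper": 1, "linear": [0, 0, 0], "delta_rot": [0, 0, 0]}
    - {"gripper": 1, "linear": [0, 0, 0], "delta_rot": [0, 0, 0]}

```text
clock: 26.7
position: [0.4631, -0.1779, 0.0746]
ee_rot: [0.004, 0.832, 0.555, 0.003]
contact_force: [6.5, -0.9, 1.9]
width: 0.0197
gripper_force: 29.1
```

Run:
```python
from tins import *
st(); T=grab('top','top10')
h=cv2.cvtColor(T['pixels'],cv2.COLOR_BGR2HSV); print(h[245,240:264:4].tolist())
for n,v in lids(T,G).items(): print(n,v)
for lo in ((165,80,60),):
    floor(T,lo,(180,255,255))
```

```text
t 26.7 p [ 0.4631 -0.1779  0.0746] yaw_y -22.55 tilt [ 0.0082 -0.003 ] w 0.0197 F [ 6.4598 -0.9295  1.8914] q [-0.5081  0.2995  1.9096  0.0017  0.9239 -0.1156]
[[174, 176, 197], [174, 175, 197], [174, 177, 196], [175, 167, 156], [175, 164, 148], [175, 160, 147]]
blue (np.float64(0.11235546617799402), array([0.5444, 0.3036]), np.float64(0.03779536719136289), (168.1, 219.7))
white (np.float64(0.003326249535672716), array([0.5429, 0.3008]), np.float64(0.03737312454310449), (168.1, 219.7))
black (np.float64(0.003834603018100034), array([0.4522, 0.4214]), np.float64(0.03167859506776426), (123.0, 255.9))
rose (np.float64(0.0021463973133460145), array([0.4121, 0.3061]), np.float64(0.033947466188927654), (165.6, 272.2))
floor px 251.9 245.7 area 802.0 pos [0.4831 0.0921] r 0.097 ang 123.71
```

send_rows:
  increments:
    - {"gripper": -1, "linear": [0, 0, 0], "delta_rot": [0, 0, 0]}
    - {"gripper": -1, "linear": [0, 0, 0], "delta_rot": [0, 0, 0]}
    - {"gripper": -1, "linear": [0, 0, 0], "delta_rot": [0, 0, 0]}
    - {"gripper": -1, "linear": [0, 0, 0.03], "delta_rot": [0, 0, 0]}
    - {"gripper": -1, "linear": [0, 0, 0.07], "delta_rot": [0, 0, 0]}
    - {"gripper": -1, "linear": [0, 0, 0.115], "delta_rot": [0, 0, 0]}
    - {"gripper": -1, "linear": [-0.002, 0.025, 0.15], "delta_rot": [0, 0, -0.05]}
    - {"gripper": -1, "linear": [-0.006, 0.065, 0.17], "delta_rot": [0, 0, -0.1]}

```text
clock: 27.55
position: [0.4548, -0.113, 0.2458]
ee_rot: [0.002, 0.86, 0.511, 0.001]
contact_force: [1.3, 1.8, 0.3]
width: 0.085
gripper_force: 0.0
```

send_rows:
  increments:
    - {"gripper": -1, "linear": [-0.004, 0.045, 0], "delta_rot": [0, 0, -0.06]}
    - {"gripper": -1, "linear": [-0.008, 0.09, 0], "delta_rot": [0, 0, -0.12]}
    - {"gripper": -1, "linear": [-0.012, 0.135, 0], "delta_rot": [0, 0, -0.18]}
    - {"gripper": -1, "linear": [-0.017, 0.18, 0], "delta_rot": [0, 0, -0.24]}
    - {"gripper": -1, "linear": [-0.022, 0.225, 0], "delta_rot": [0, 0, -0.3]}
    - {"gripper": -1, "linear": [-0.026, 0.27, 0], "delta_rot": [0, 0, -0.36]}
    - {"gripper": -1, "linear": [-0.03, 0.315, 0], "delta_rot": [0, 0, -0.42]}
    - {"gripper": -1, "linear": [-0.034, 0.36, 0], "delta_rot": [0, 0, -0.49]}

```text
clock: 28.35
position: [0.4184, 0.2499, 0.2427]
ee_rot: [0.0, 0.957, 0.288, -0.0]
contact_force: [0.1, 0.3, 0.1]
width: 0.0853
gripper_force: 0.0
```

send_rows:
  increments:
    - {"gripper": -1, "linear": [-0.005, 0.04, 0], "delta_rot": [0, 0, 0]}
    - {"gripper": -1, "linear": [-0.006, 0.057, 0], "delta_rot": [0, 0, 0]}
    - {"gripper": -1, "linear": [-0.006, 0.057, 0], "delta_rot": [0, 0, 0]}
    - {"gripper": -1, "linear": [-0.006, 0.057, 0], "delta_rot": [0, 0, 0]}

```text
clock: 28.75
position: [0.4129, 0.3049, 0.2424]
ee_rot: [0.001, 0.957, 0.29, -0.001]
contact_force: [-0.2, 0.2, 0.5]
width: 0.0855
gripper_force: 0.0
```

Run:
```python
from tins import *
st(); T=grab('top','top11')
for n,v in lids(T,G).items(): print(n,v)
```

```text
t 28.75 p [0.4129 0.3049 0.2424] yaw_y -56.27 tilt [-0.001  -0.0016] w 0.0855 F [-0.1937  0.2496  0.5445] q [ 0.5011  0.1772  1.6109 -0.001   1.3551  1.4834]
blue (np.float64(0.1176357446510882), array([0.5434, 0.2984]), np.float64(0.04189905928657519), (170.2, 220.1))
white (np.float64(0.007550327018196225), array([0.5419, 0.2956]), np.float64(0.04143097097132938), (170.2, 220.1))
black (np.float64(0.12335452112294991), array([0.4097, 0.3067]), np.float64(0.0340869228328076), (166.8, 273.2))
rose (np.float64(0.004758718392448501), array([0.4097, 0.303 ]), np.float64(0.03359610756943055), (166.8, 273.2))
```

send_rows:
  increments:
    - {"gripper": -1, "linear": [0, 0, -0.04], "delta_rot": [0, 0, 0]}
    - {"gripper": -1, "linear": [0, 0, -0.08], "delta_rot": [0, 0, 0]}
    - {"gripper": -1, "linear": [0, 0, -0.115], "delta_rot": [0, 0, 0]}
    - {"gripper": -1, "linear": [0, 0.0005, -0.145], "delta_rot": [0, 0, 0]}
    - {"gripper": -1, "linear": [0, 0.0005, -0.17], "delta_rot": [0, 0, 0]}
    - {"gripper": -1, "linear": [0, 0.0005, -0.195], "delta_rot": [0, 0, 0]}
    - {"gripper": -1, "linear": [0, 0.0005, -0.214], "delta_rot": [0, 0, 0]}
    - {"gripper": -1, "linear": [0, 0.0005, -0.214], "delta_rot": [0, 0, 0]}
  newtons: 45

```text
clock: 29.6
position: [0.4117, 0.3033, 0.0267]
ee_rot: [0.001, 0.957, 0.289, -0.003]
contact_force: [0.1, -1.1, -1.0]
width: 0.0854
gripper_force: 0.0
```

send_rows:
  increments:
    - {"gripper": 1, "linear": [0, 0, 0], "delta_rot": [0, 0, 0]}
    - {"gripper": 1, "linear": [0, 0, 0], "delta_rot": [0, 0, 0]}
    - {"gripper": 1, "linear": [0, 0, 0], "delta_rot": [0, 0, 0]}
    - {"gripper": 1, "linear": [0, 0, 0], "delta_rot": [0, 0, 0]}

```text
clock: 30.0
position: [0.4145, 0.3061, 0.0302]
ee_rot: [0.0, 0.957, 0.29, 0.001]
contact_force: [-0.1, -2.1, 4.4]
width: 0.0651
gripper_force: 50.4
```

send_rows:
  increments:
    - {"gripper": 1, "linear": [0, 0, 0.02], "delta_rot": [0, 0, 0]}
    - {"gripper": 1, "linear": [0, 0, 0.05], "delta_rot": [0, 0, 0]}
    - {"gripper": 1, "linear": [0, 0, 0.08], "delta_rot": [0, 0, 0]}
    - {"gripper": 1, "linear": [0, 0, 0.11], "delta_rot": [0, 0, 0]}
    - {"gripper": 1, "linear": [0, 0, 0.14], "delta_rot": [0, 0, 0]}
    - {"gripper": 1, "linear": [0, 0, 0.155], "delta_rot": [0, 0, 0]}
    - {"gripper": 1, "linear": [0, 0, 0.155], "delta_rot": [0, 0, 0]}

```text
clock: 30.7
position: [0.4146, 0.3067, 0.1863]
ee_rot: [-0.001, 0.957, 0.29, 0.003]
contact_force: [0.0, -0.5, -2.6]
width: 0.0649
gripper_force: 50.8
```

send_rows:
  increments:
    - {"gripper": 1, "linear": [0.005, -0.015, 0], "delta_rot": [0, 0, 0]}
    - {"gripper": 1, "linear": [0.015, -0.046, 0], "delta_rot": [0, 0, 0]}
    - {"gripper": 1, "linear": [0.027, -0.082, 0], "delta_rot": [0, 0, 0]}
    - {"gripper": 1, "linear": [0.039, -0.12, 0], "delta_rot": [0, 0, 0]}
    - {"gripper": 1, "linear": [0.051, -0.156, 0], "delta_rot": [0, 0, 0]}
    - {"gripper": 1, "linear": [0.061, -0.188, 0], "delta_rot": [0, 0, 0]}
    - {"gripper": 1, "linear": [0.068, -0.208, 0], "delta_rot": [0, 0, 0]}
    - {"gripper": 1, "linear": [0.07, -0.215, 0], "delta_rot": [0, 0, 0]}

```text
clock: 31.5
position: [0.4831, 0.0889, 0.1824]
ee_rot: [0.0, 0.957, 0.288, -0.001]
contact_force: [0.9, 1.1, -1.9]
width: 0.0649
gripper_force: 51.0
```

send_rows:
  increments:
    - {"gripper": 1, "linear": [0, 0, 0], "delta_rot": [0, 0, 0]}
    - {"gripper": 1, "linear": [0, 0, 0], "delta_rot": [0, 0, 0]}
    - {"gripper": 1, "linear": [0, 0, 0], "delta_rot": [0, 0, 0]}

```text
clock: 31.8
position: [0.4827, 0.092, 0.1835]
ee_rot: [-0.0, 0.957, 0.29, -0.0]
contact_force: [-0.5, 1.0, -1.8]
width: 0.0649
gripper_force: 51.0
```

send_rows:
  increments:
    - {"gripper": 1, "linear": [0.001, 0, -0.02], "delta_rot": [0, 0, 0]}
    - {"gripper": 1, "linear": [0.0015, 0, -0.045], "delta_rot": [0, 0, 0]}
    - {"gripper": 1, "linear": [0.0015, 0, -0.07], "delta_rot": [0, 0, 0]}
    - {"gripper": 1, "linear": [0.0015, 0, -0.09], "delta_rot": [0, 0, 0]}
    - {"gripper": 1, "linear": [0.0015, 0, -0.105], "delta_rot": [0, 0, 0]}
    - {"gripper": 1, "linear": [0.0015, 0, -0.115], "delta_rot": [0, 0, 0]}
    - {"gripper": 1, "linear": [0.0015, 0, -0.12], "delta_rot": [0, 0, 0]}
    - {"gripper": 1, "linear": [0.0015, 0, -0.122], "delta_rot": [0, 0, 0]}

```text
clock: 32.6
position: [0.4849, 0.0913, 0.0617]
ee_rot: [0.0, 0.957, 0.29, -0.0]
contact_force: [-0.8, -0.4, -2.2]
width: 0.065
gripper_force: 51.0
```

send_rows:
  increments:
    - {"gripper": 1, "linear": [0, 0, -0.001], "delta_rot": [0, 0, 0]}
    - {"gripper": 1, "linear": [0, 0, -0.002], "delta_rot": [0, 0, 0]}
    - {"gripper": 1, "linear": [0, 0, -0.002], "delta_rot": [0, 0, 0]}

```text
clock: 32.9
position: [0.4852, 0.0909, 0.0603]
ee_rot: [0.0, 0.957, 0.29, 0.0]
contact_force: [-0.0, -0.6, -1.8]
width: 0.0651
gripper_force: 51.0
```

send_rows:
  increments:
    - {"gripper": 1, "linear": [-0.0005, 0, -0.001], "delta_rot": [0, 0, 0]}
    - {"gripper": 1, "linear": [-0.0005, 0, -0.002], "delta_rot": [0, 0, 0]}
    - {"gripper": 1, "linear": [-0.0005, 0, -0.002], "delta_rot": [0, 0, 0]}

```text
clock: 33.2
position: [0.4853, 0.0909, 0.0601]
ee_rot: [0.0, 0.957, 0.29, 0.001]
contact_force: [-3.2, -0.5, 11.6]
width: 0.0652
gripper_force: 52.6
```

send_rows:
  increments:
    - {"gripper": -1, "linear": [0, 0, 0], "delta_rot": [0, 0, 0]}
    - {"gripper": -1, "linear": [0, 0, 0], "delta_rot": [0, 0, 0]}
    - {"gripper": -1, "linear": [0, 0, 0], "delta_rot": [0, 0, 0]}
    - {"gripper": -1, "linear": [0, 0, 0], "delta_rot": [0, 0, 0]}
    - {"gripper": -1, "linear": [0, 0, 0.02], "delta_rot": [0, 0, 0]}
    - {"gripper": -1, "linear": [0, 0, 0.05], "delta_rot": [0, 0, 0]}
    - {"gripper": -1, "linear": [0, 0, 0.09], "delta_rot": [0, 0, 0]}
    - {"gripper": -1, "linear": [0, 0, 0.13], "delta_rot": [0, 0, 0]}

```text
clock: 34.0
position: [0.4835, 0.0907, 0.1885]
ee_rot: [-0.0, 0.957, 0.29, -0.001]
contact_force: [0.8, 0.2, 0.1]
width: 0.0853
gripper_force: 0.0
```

Run:
```python
from tins import *
st(); T=grab('top','top12'); S=grab('side','s12'); comp(T,S,'c12')
```

```text
t 34.0 p [0.4835 0.0907 0.1885] yaw_y -56.33 tilt [-0.0024 -0.0004] w 0.0853 F [0.7863 0.1745 0.1245] q [ 0.0441  0.1822  1.7439 -0.0003  1.2179  1.0274]
```

View pics/c12.png

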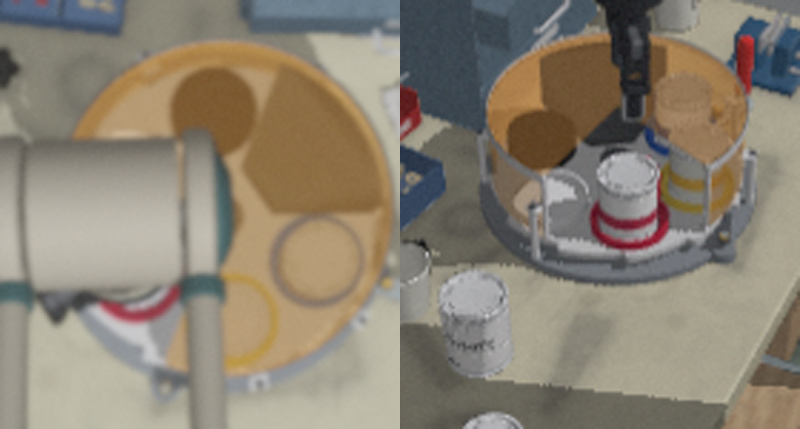

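The right panel shows rose upright inside the rose ring at (630,205). Back to the lever for two strokes to bring white round.

send_rows:
  increments:
    - {"gripper": -1, "linear": [-0.002, -0.02, 0.02], "delta_rot": [0, 0, 0.07]}
    - {"gripper": -1, "linear": [-0.005, -0.06, 0.03], "delta_rot": [0, 0, 0.15]}
    - {"gripper": -1, "linear": [-0.009, -0.1, 0.04], "delta_rot": [0, 0, 0.23]}
    - {"gripper": -1, "linear": [-0.013, -0.145, 0.04], "delta_rot": [0, 0, 0.31]}
    - {"gripper": -1, "linear": [-0.017, -0.19, 0.03], "delta_rot": [0, 0, 0.39]}
    - {"gripper": -1, "linear": [-0.021, -0.235, 0.02], "delta_rot": [0, 0, 0.47]}
    - {"gripper": -1, "linear": [-0.0245, -0.26, 0.0], "delta_rot": [0, 0, 0.55]}
    - {"gripper": -1, "linear": [-0.0245, -0.267, 0.0], "delta_rot": [0, 0, 0.59]}
  newtons: 25

```text
clock: 34.9
position: [0.4572, -0.178, 0.1843]
ee_rot: [-0.003, 0.832, 0.555, -0.002]
contact_force: [0.1, -0.1, 0.5]
width: 0.0852
gripper_force: 0.0
```

send_rows:
  increments:
    - {"gripper": -1, "linear": [0, 0, 0], "delta_rot": [0, 0, 0]}
    - {"gripper": -1, "linear": [0, 0, 0], "delta_rot": [0, 0, 0]}

```text
clock: 35.1
position: [0.4595, -0.1758, 0.1872]
ee_rot: [-0.001, 0.832, 0.555, -0.0]
contact_force: [0.2, -0.4, 0.5]
width: 0.0853
gripper_force: 0.0
```

send_rows:
  increments:
    - {"gripper": -1, "linear": [0, 0, -0.03], "delta_rot": [0, 0, 0]}
    - {"gripper": -1, "linear": [0, 0, -0.06], "delta_rot": [0, 0, 0]}
    - {"gripper": -1, "linear": [0, 0, -0.09], "delta_rot": [0, 0, 0]}
    - {"gripper": -0.5, "linear": [0, 0, -0.11], "delta_rot": [0, 0, 0]}
    - {"gripper": 0, "linear": [0, 0, -0.1155], "delta_rot": [0, 0, 0]}
    - {"gripper": 1, "linear": [0, 0, -0.1155], "delta_rot": [0, 0, 0]}
    - {"gripper": 1, "linear": [0, 0, -0.1155], "delta_rot": [0, 0, 0]}
    - {"gripper": 1, "linear": [0, 0, -0.1155], "delta_rot": [0, 0, 0]}

```text
clock: 35.9
position: [0.4633, -0.1773, 0.074]
ee_rot: [0.003, 0.832, 0.555, 0.002]
contact_force: [6.5, -0.3, -4.1]
width: 0.0196
gripper_force: 27.3
```

send_rows:
  increments:
    - {"gripper": 1, "linear": [0, 0, 0], "delta_rot": [0, 0, 0]}
    - {"gripper": 1, "linear": [0, 0, 0], "delta_rot": [0, 0, 0]}
    - {"gripper": 1, "linear": [0, 0, 0], "delta_rot": [0, 0, 0]}

```text
clock: 36.2
position: [0.4633, -0.1773, 0.074]
ee_rot: [0.003, 0.832, 0.555, 0.002]
contact_force: [5.3, -0.5, -3.8]
width: 0.0199
gripper_force: 27.3
```

send_rows:
  increments:
    - {"gripper": 1, "linear": [0.0137, -0.005, 0], "delta_rot": [0, 0, 0.05]}
    - {"gripper": 1, "linear": [0.0275, -0.009, 0], "delta_rot": [0, 0, 0.12]}
    - {"gripper": 1, "linear": [0.0435, -0.0125, 0], "delta_rot": [0, 0, 0.2]}
    - {"gripper": 1, "linear": [0.06, -0.0147, 0], "delta_rot": [0, 0, 0.28]}
    - {"gripper": 1, "linear": [0.0762, -0.0155, 0], "delta_rot": [0, 0, 0.36]}
    - {"gripper": 1, "linear": [0.0927, -0.0151, 0], "delta_rot": [0, 0, 0.44]}
    - {"gripper": 1, "linear": [0.107, -0.0136, 0], "delta_rot": [0, 0, 0.51]}
    - {"gripper": 1, "linear": [0.119, -0.0115, 0], "delta_rot": [0, 0, 0.57]}

```text
clock: 37.0
position: [0.5785, -0.1877, 0.0739]
ee_rot: [-0.0, 0.641, 0.768, -0.001]
contact_force: [-3.9, -0.5, 3.4]
width: 0.0198
gripper_force: 27.3
```

send_rows:
  increments:
    - {"gripper": 1, "linear": [0.006, 0.0013, 0], "delta_rot": [0, 0, 0.03]}
    - {"gripper": 1, "linear": [0.011, 0.0025, 0], "delta_rot": [0, 0, 0.055]}
    - {"gripper": 1, "linear": [0.016, 0.0039, 0], "delta_rot": [0, 0, 0.08]}
    - {"gripper": 1, "linear": [0.016, 0.0039, 0], "delta_rot": [0, 0, 0.08]}
    - {"gripper": 1, "linear": [0.016, 0.0039, 0], "delta_rot": [0, 0, 0.08]}

```text
clock: 37.5
position: [0.5941, -0.1841, 0.0739]
ee_rot: [0.0, 0.611, 0.792, -0.001]
contact_force: [-5.1, -0.4, 6.1]
width: 0.0196
gripper_force: 27.4
```

send_rows:
  increments:
    - {"gripper": 1, "linear": [-0.009, -0.0023, 0], "delta_rot": [0, 0, -0.045]}
    - {"gripper": 1, "linear": [-0.0292, -0.0059, 0], "delta_rot": [0, 0, -0.145]}
    - {"gripper": 1, "linear": [-0.0538, -0.0076, 0], "delta_rot": [0, 0, -0.265]}
    - {"gripper": 1, "linear": [-0.0784, -0.0063, 0], "delta_rot": [0, 0, -0.385]}
    - {"gripper": 1, "linear": [-0.1027, -0.0021, 0], "delta_rot": [0, 0, -0.505]}
    - {"gripper": 1, "linear": [-0.1204, 0.0029, 0], "delta_rot": [0, 0, -0.595]}
    - {"gripper": 1, "linear": [-0.135, 0.0076, 0], "delta_rot": [0, 0, -0.65]}
    - {"gripper": 1, "linear": [-0.135, 0.0076, 0], "delta_rot": [0, 0, -0.65]}

```text
clock: 38.3
position: [0.4634, -0.1774, 0.0741]
ee_rot: [0.005, 0.832, 0.554, 0.003]
contact_force: [4.9, 0.2, -2.5]
width: 0.0196
gripper_force: 28.2
```

send_rows:
  increments:
    - {"gripper": 1, "linear": [0, 0, 0], "delta_rot": [0, 0, 0]}
    - {"gripper": 1, "linear": [0, 0, 0], "delta_rot": [0, 0, 0]}

```text
clock: 38.5
position: [0.4633, -0.1774, 0.0741]
ee_rot: [0.003, 0.832, 0.555, 0.003]
contact_force: [4.6, -0.9, 3.5]
width: 0.0195
gripper_force: 28.1
```

send_rows:
  increments:
    - {"gripper": 1, "linear": [0.0137, -0.005, 0], "delta_rot": [0, 0, 0.05]}
    - {"gripper": 1, "linear": [0.0275, -0.009, 0], "delta_rot": [0, 0, 0.12]}
    - {"gripper": 1, "linear": [0.0435, -0.0125, 0], "delta_rot": [0, 0, 0.2]}
    - {"gripper": 1, "linear": [0.06, -0.0147, 0], "delta_rot": [0, 0, 0.28]}
    - {"gripper": 1, "linear": [0.0762, -0.0155, 0], "delta_rot": [0, 0, 0.36]}
    - {"gripper": 1, "linear": [0.0927, -0.0151, 0], "delta_rot": [0, 0, 0.44]}
    - {"gripper": 1, "linear": [0.107, -0.0136, 0], "delta_rot": [0, 0, 0.51]}
    - {"gripper": 1, "linear": [0.119, -0.0115, 0], "delta_rot": [0, 0, 0.57]}

```text
clock: 39.3
position: [0.5785, -0.1877, 0.074]
ee_rot: [-0.0, 0.641, 0.768, -0.001]
contact_force: [-5.4, 0.4, 9.2]
width: 0.0199
gripper_force: 28.3
```

send_rows:
  increments:
    - {"gripper": 1, "linear": [0.006, 0.0013, 0], "delta_rot": [0, 0, 0.03]}
    - {"gripper": 1, "linear": [0.011, 0.0025, 0], "delta_rot": [0, 0, 0.055]}
    - {"gripper": 1, "linear": [0.016, 0.0039, 0], "delta_rot": [0, 0, 0.08]}
    - {"gripper": 1, "linear": [0.016, 0.0039, 0], "delta_rot": [0, 0, 0.08]}
    - {"gripper": 1, "linear": [0.016, 0.0039, 0], "delta_rot": [0, 0, 0.08]}

```text
clock: 39.8
position: [0.5941, -0.184, 0.0739]
ee_rot: [-0.0, 0.61, 0.792, -0.001]
contact_force: [-3.8, -1.4, 8.7]
width: 0.0197
gripper_force: 28.2
```

send_rows:
  increments:
    - {"gripper": 1, "linear": [-0.009, -0.0023, 0], "delta_rot": [0, 0, -0.045]}
    - {"gripper": 1, "linear": [-0.0292, -0.0059, 0], "delta_rot": [0, 0, -0.145]}
    - {"gripper": 1, "linear": [-0.0538, -0.0076, 0], "delta_rot": [0, 0, -0.265]}
    - {"gripper": 1, "linear": [-0.0784, -0.0063, 0], "delta_rot": [0, 0, -0.385]}
    - {"gripper": 1, "linear": [-0.1027, -0.0021, 0], "delta_rot": [0, 0, -0.505]}
    - {"gripper": 1, "linear": [-0.1204, 0.0029, 0], "delta_rot": [0, 0, -0.595]}
    - {"gripper": 1, "linear": [-0.135, 0.0076, 0], "delta_rot": [0, 0, -0.65]}
    - {"gripper": 1, "linear": [-0.135, 0.0076, 0], "delta_rot": [0, 0, -0.65]}

```text
clock: 40.6
position: [0.4634, -0.1772, 0.074]
ee_rot: [0.004, 0.832, 0.555, 0.003]
contact_force: [8.5, -0.3, -0.2]
width: 0.0198
gripper_force: 29.0
```

send_rows:
  increments:
    - {"gripper": 1, "linear": [0, 0, 0], "delta_rot": [0, 0, 0]}
    - {"gripper": 1, "linear": [0, 0, 0], "delta_rot": [0, 0, 0]}

```text
clock: 40.8
position: [0.4633, -0.1772, 0.074]
ee_rot: [0.003, 0.832, 0.555, 0.002]
contact_force: [6.3, 0.4, 2.7]
width: 0.0197
gripper_force: 28.6
```

Run:
```python
from tins import *
st(); T=grab('top','top13'); S=grab('side','s13'); comp(T,S,'c13')
for n,v in lids(T,G).items(): print(n,v)
```

```text
t 40.8 p [ 0.4633 -0.1772  0.074 ] yaw_y -22.54 tilt [ 0.0075 -0.0026] w 0.0197 F [6.2591 0.3988 2.7037] q [-0.5066  0.3006  1.9098  0.0017  0.9234 -0.1142]
blue (np.float64(0.11235546617799402), array([0.5444, 0.3036]), np.float64(0.03779536719136289), (168.1, 219.7))
white (np.float64(0.003326249535672716), array([0.5429, 0.3008]), np.float64(0.03737312454310449), (168.1, 219.7))
black (np.float64(0.0038342292876519008), array([0.4522, 0.4214]), np.float64(0.031677301636334684), (123.0, 255.9))
rose (np.float64(0.11727345165438434), array([0.4515, 0.4161]), np.float64(0.031221182343256458), (123.0, 255.9))
```

View pics/c13.png

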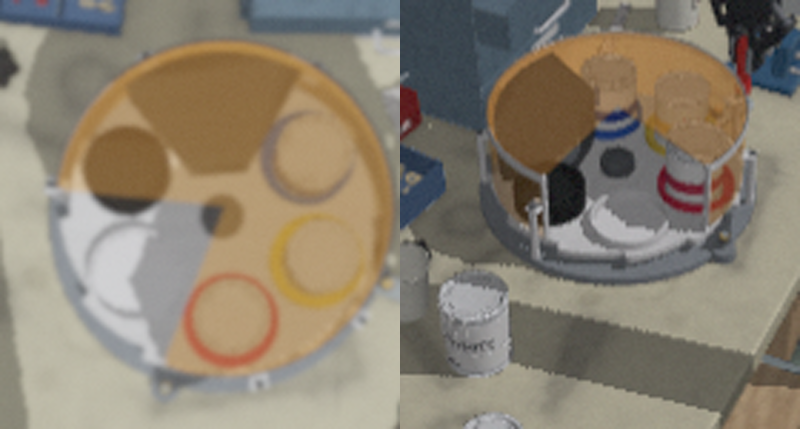

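White pocket is in the opening (left panel (130,270)), with the other tins inside. Getting the white tin.

send_rows:
  increments:
    - {"gripper": -1, "linear": [0, 0, 0], "delta_rot": [0, 0, 0]}
    - {"gripper": -1, "linear": [0, 0, 0], "delta_rot": [0, 0, 0]}
    - {"gripper": -1, "linear": [0, 0, 0], "delta_rot": [0, 0, 0]}
    - {"gripper": -1, "linear": [0, 0, 0.03], "delta_rot": [0, 0, 0]}
    - {"gripper": -1, "linear": [0, 0, 0.07], "delta_rot": [0, 0, 0]}
    - {"gripper": -1, "linear": [0, 0, 0.115], "delta_rot": [0, 0, 0]}
    - {"gripper": -1, "linear": [0.005, 0.025, 0.15], "delta_rot": [0, 0, -0.05]}
    - {"gripper": -1, "linear": [0.012, 0.065, 0.17], "delta_rot": [0, 0, -0.1]}

```text
clock: 41.7
position: [0.4729, -0.1126, 0.2454]
ee_rot: [0.002, 0.86, 0.511, 0.001]
contact_force: [0.7, -0.1, -0.3]
width: 0.0852
gripper_force: 0.0
```

send_rows:
  increments:
    - {"gripper": -1, "linear": [0.008, 0.045, 0], "delta_rot": [0, 0, -0.06]}
    - {"gripper": -1, "linear": [0.016, 0.09, 0], "delta_rot": [0, 0, -0.12]}
    - {"gripper": -1, "linear": [0.024, 0.135, 0], "delta_rot": [0, 0, -0.18]}
    - {"gripper": -1, "linear": [0.032, 0.18, 0], "delta_rot": [0, 0, -0.24]}
    - {"gripper": -1, "linear": [0.04, 0.225, 0], "delta_rot": [0, 0, -0.3]}
    - {"gripper": -1, "linear": [0.048, 0.27, 0], "delta_rot": [0, 0, -0.36]}
    - {"gripper": -1, "linear": [0.056, 0.315, 0], "delta_rot": [0, 0, -0.42]}
    - {"gripper": -1, "linear": [0.064, 0.36, 0], "delta_rot": [0, 0, -0.49]}

```text
clock: 42.5
position: [0.5354, 0.2505, 0.2419]
ee_rot: [0.0, 0.957, 0.288, -0.001]
contact_force: [0.9, 0.4, 0.2]
width: 0.085
gripper_force: 0.0
```

send_rows:
  increments:
    - {"gripper": -1, "linear": [0.007, 0.035, 0], "delta_rot": [0, 0, 0]}
    - {"gripper": -1, "linear": [0.01, 0.0535, 0], "delta_rot": [0, 0, 0]}
    - {"gripper": -1, "linear": [0.01, 0.0535, 0], "delta_rot": [0, 0, 0]}
    - {"gripper": -1, "linear": [0.01, 0.0535, 0], "delta_rot": [0, 0, 0]}

```text
clock: 42.9
position: [0.5454, 0.3013, 0.2418]
ee_rot: [0.001, 0.957, 0.29, -0.001]
contact_force: [-0.6, -0.2, 0.6]
width: 0.0855
gripper_force: 0.0
```

Run:
```python
from tins import *
st(); T=grab('top','top14'); S=grab('side','s14')
for n,v in lids(T,G).items(): print(n,v)
# did the white tin stay put in the side view?
a=cv2.imread('pics/s13.png')[240:285,220:255]; b=S['pixels'][240:285,220:255]; print(np.abs(a.astype(int)-b).mean())
```

```text
t 42.9 p [0.5454 0.3013 0.2418] yaw_y -56.31 tilt [-0.0014 -0.0021] w 0.0855 F [-0.5519 -0.1875  0.5504] q [ 0.3939  0.3448  1.3772 -0.0014  1.4217  1.3769]
blue (np.float64(0.1176357446510882), array([0.5434, 0.2984]), np.float64(0.04189905928657519), (170.2, 220.1))
white (np.float64(0.007550327018196225), array([0.5419, 0.2956]), np.float64(0.04143097097132938), (170.2, 220.1))
black (np.float64(0.005214369010845956), array([0.4524, 0.4248]), np.float64(0.029860550514374105), (121.7, 255.8))
rose (np.float64(0.1204388295194428), array([0.4517, 0.4194]), np.float64(0.029430590496064998), (121.7, 255.8))
16.41227513227513
```

send_rows:
  increments:
    - {"gripper": -1, "linear": [0, 0.001, -0.04], "delta_rot": [0, 0, 0]}
    - {"gripper": -1, "linear": [0, 0.001, -0.08], "delta_rot": [0, 0, 0]}
    - {"gripper": -1, "linear": [0, 0.001, -0.11], "delta_rot": [0, 0, 0]}
    - {"gripper": -1, "linear": [0, 0.001, -0.135], "delta_rot": [0, 0, 0]}
    - {"gripper": -1, "linear": [0, 0.001, -0.16], "delta_rot": [0, 0, 0]}
    - {"gripper": -1, "linear": [0, 0.001, -0.185], "delta_rot": [0, 0, 0]}
    - {"gripper": -1, "linear": [0, 0.001, -0.204], "delta_rot": [0, 0, 0]}
    - {"gripper": -1, "linear": [0, 0.001, -0.204], "delta_rot": [0, 0, 0]}
  newtons: 45

```text
clock: 43.8
position: [0.5438, 0.3008, 0.036]
ee_rot: [0.001, 0.957, 0.289, -0.003]
contact_force: [0.3, -0.6, -0.4]
width: 0.0856
gripper_force: 0.0
```

send_rows:
  increments:
    - {"gripper": 1, "linear": [0, 0, 0], "delta_rot": [0, 0, 0]}
    - {"gripper": 1, "linear": [0, 0, 0], "delta_rot": [0, 0, 0]}
    - {"gripper": 1, "linear": [0, 0, 0], "delta_rot": [0, 0, 0]}
    - {"gripper": 1, "linear": [0, 0, 0], "delta_rot": [0, 0, 0]}

```text
clock: 44.2
position: [0.5469, 0.3034, 0.0398]
ee_rot: [0.0, 0.957, 0.29, 0.001]
contact_force: [1.0, -0.9, 4.3]
width: 0.0671
gripper_force: 51.0
```

send_rows:
  increments:
    - {"gripper": 1, "linear": [0, 0, 0.02], "delta_rot": [0, 0, 0]}
    - {"gripper": 1, "linear": [0, 0, 0.05], "delta_rot": [0, 0, 0]}
    - {"gripper": 1, "linear": [0, 0, 0.08], "delta_rot": [0, 0, 0]}
    - {"gripper": 1, "linear": [0, 0, 0.11], "delta_rot": [0, 0, 0]}
    - {"gripper": 1, "linear": [0, 0, 0.14], "delta_rot": [0, 0, 0]}
    - {"gripper": 1, "linear": [0, 0, 0.155], "delta_rot": [0, 0, 0]}
    - {"gripper": 1, "linear": [0, 0, 0.155], "delta_rot": [0, 0, 0]}

```text
clock: 44.9
position: [0.5471, 0.3041, 0.1962]
ee_rot: [-0.0, 0.957, 0.29, 0.003]
contact_force: [0.3, 0.5, -3.3]
width: 0.0674
gripper_force: 51.5
```

send_rows:
  increments:
    - {"gripper": 1, "linear": [-0.004, -0.015, 0], "delta_rot": [0, 0, 0]}
    - {"gripper": 1, "linear": [-0.013, -0.045, 0], "delta_rot": [0, 0, 0]}
    - {"gripper": 1, "linear": [-0.024, -0.081, 0], "delta_rot": [0, 0, 0]}
    - {"gripper": 1, "linear": [-0.035, -0.118, 0], "delta_rot": [0, 0, 0]}
    - {"gripper": 1, "linear": [-0.045, -0.154, 0], "delta_rot": [0, 0, 0]}
    - {"gripper": 1, "linear": [-0.055, -0.185, 0], "delta_rot": [0, 0, 0]}
    - {"gripper": 1, "linear": [-0.06, -0.204, 0], "delta_rot": [0, 0, 0]}
    - {"gripper": 1, "linear": [-0.062, -0.211, 0], "delta_rot": [0, 0, 0]}

```text
clock: 45.7
position: [0.4813, 0.09, 0.1917]
ee_rot: [-0.0, 0.957, 0.289, -0.002]
contact_force: [0.5, 0.4, -2.9]
width: 0.0671
gripper_force: 51.5
```

send_rows:
  increments:
    - {"gripper": 1, "linear": [0, 0, 0], "delta_rot": [0, 0, 0]}
    - {"gripper": 1, "linear": [0, 0, 0], "delta_rot": [0, 0, 0]}
    - {"gripper": 1, "linear": [0, 0, 0], "delta_rot": [0, 0, 0]}

```text
clock: 46.0
position: [0.4841, 0.0933, 0.193]
ee_rot: [-0.0, 0.957, 0.29, -0.0]
contact_force: [-0.3, -0.4, -2.1]
width: 0.0672
gripper_force: 51.5
```

Target z is about 0.070. Lowering 0.12, then easing down.

send_rows:
  increments:
    - {"gripper": 1, "linear": [0, -0.001, -0.02], "delta_rot": [0, 0, 0]}
    - {"gripper": 1, "linear": [0, -0.002, -0.045], "delta_rot": [0, 0, 0]}
    - {"gripper": 1, "linear": [0, -0.002, -0.07], "delta_rot": [0, 0, 0]}
    - {"gripper": 1, "linear": [0, -0.002, -0.09], "delta_rot": [0, 0, 0]}
    - {"gripper": 1, "linear": [0, -0.002, -0.105], "delta_rot": [0, 0, 0]}
    - {"gripper": 1, "linear": [0, -0.002, -0.115], "delta_rot": [0, 0, 0]}
    - {"gripper": 1, "linear": [0, -0.002, -0.12], "delta_rot": [0, 0, 0]}
    - {"gripper": 1, "linear": [0, -0.002, -0.122], "delta_rot": [0, 0, 0]}

```text
clock: 46.8
position: [0.4841, 0.0908, 0.0711]
ee_rot: [0.0, 0.957, 0.29, -0.0]
contact_force: [0.1, 0.7, -3.2]
width: 0.0671
gripper_force: 51.5
```

send_rows:
  increments:
    - {"gripper": 1, "linear": [0, 0, -0.001], "delta_rot": [0, 0, 0]}
    - {"gripper": 1, "linear": [0, 0, -0.002], "delta_rot": [0, 0, 0]}
    - {"gripper": 1, "linear": [0, 0, -0.002], "delta_rot": [0, 0, 0]}

```text
clock: 47.1
position: [0.4842, 0.0904, 0.0698]
ee_rot: [0.0, 0.957, 0.29, 0.001]
contact_force: [-0.1, -0.4, -1.8]
width: 0.067
gripper_force: 51.5
```

send_rows:
  increments:
    - {"gripper": 1, "linear": [0, 0, -0.001], "delta_rot": [0, 0, 0]}
    - {"gripper": 1, "linear": [0, 0, -0.002], "delta_rot": [0, 0, 0]}
    - {"gripper": 1, "linear": [0, 0, -0.002], "delta_rot": [0, 0, 0]}

```text
clock: 47.4
position: [0.4843, 0.0904, 0.0696]
ee_rot: [0.0, 0.957, 0.29, 0.001]
contact_force: [-4.5, 0.1, 12.8]
width: 0.0671
gripper_force: 52.9
```

send_rows:
  increments:
    - {"gripper": -1, "linear": [0, 0, 0], "delta_rot": [0, 0, 0]}
    - {"gripper": -1, "linear": [0, 0, 0], "delta_rot": [0, 0, 0]}
    - {"gripper": -1, "linear": [0, 0, 0], "delta_rot": [0, 0, 0]}
    - {"gripper": -1, "linear": [0, 0, 0], "delta_rot": [0, 0, 0]}
    - {"gripper": -1, "linear": [0, 0, 0.02], "delta_rot": [0, 0, 0]}
    - {"gripper": -1, "linear": [0, 0, 0.05], "delta_rot": [0, 0, 0]}
    - {"gripper": -1, "linear": [0, 0, 0.09], "delta_rot": [0, 0, 0]}
    - {"gripper": -1, "linear": [0, 0, 0.12], "delta_rot": [0, 0, 0]}

```text
clock: 48.2
position: [0.4844, 0.0904, 0.1892]
ee_rot: [0.0, 0.957, 0.29, 0.001]
contact_force: [1.1, 0.5, 0.7]
width: 0.0855
gripper_force: 0.0
```

Run:
```python
from tins import *
st(); T=grab('top','top15'); S=grab('side','s15'); comp(T,S,'c15')
```

```text
t 48.2 p [0.4844 0.0904 0.1892] yaw_y -56.32 tilt [ 0.0015 -0.    ] w 0.0855 F [1.0882 0.5088 0.7205] q [ 0.0432  0.1808  1.7439 -0.0001  1.2155  1.0263]
```

View pics/c15.png

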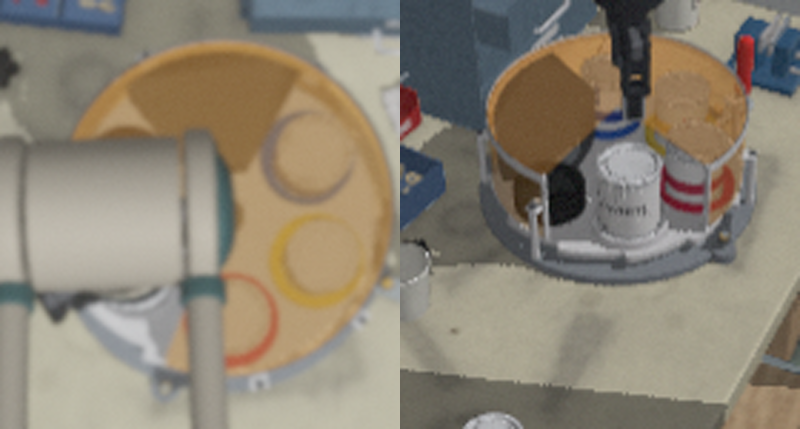

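White stands upright in its ring (right panel (628,200)). Next, two strokes for black.

send_rows:
  increments:
    - {"gripper": -1, "linear": [-0.002, -0.02, 0.02], "delta_rot": [0, 0, 0.07]}
    - {"gripper": -1, "linear": [-0.005, -0.06, 0.03], "delta_rot": [0, 0, 0.15]}
    - {"gripper": -1, "linear": [-0.009, -0.1, 0.04], "delta_rot": [0, 0, 0.23]}
    - {"gripper": -1, "linear": [-0.013, -0.145, 0.04], "delta_rot": [0, 0, 0.31]}
    - {"gripper": -1, "linear": [-0.017, -0.19, 0.03], "delta_rot": [0, 0, 0.39]}
    - {"gripper": -1, "linear": [-0.021, -0.235, 0.02], "delta_rot": [0, 0, 0.47]}
    - {"gripper": -1, "linear": [-0.025, -0.26, 0.0], "delta_rot": [0, 0, 0.55]}
    - {"gripper": -1, "linear": [-0.025, -0.267, 0.0], "delta_rot": [0, 0, 0.59]}
  newtons: 25

```text
clock: 49.1
position: [0.4564, -0.1785, 0.1838]
ee_rot: [-0.003, 0.832, 0.555, -0.002]
contact_force: [0.7, 0.4, 0.8]
width: 0.0854
gripper_force: 0.0
```

send_rows:
  increments:
    - {"gripper": -1, "linear": [0, 0, 0], "delta_rot": [0, 0, 0]}
    - {"gripper": -1, "linear": [0, 0, 0], "delta_rot": [0, 0, 0]}

```text
clock: 49.3
position: [0.4587, -0.1763, 0.1867]
ee_rot: [-0.001, 0.832, 0.555, -0.0]
contact_force: [0.2, -0.7, -0.8]
width: 0.0853
gripper_force: 0.0
```

send_rows:
  increments:
    - {"gripper": -1, "linear": [0, 0, -0.03], "delta_rot": [0, 0, 0]}
    - {"gripper": -1, "linear": [0, 0, -0.06], "delta_rot": [0, 0, 0]}
    - {"gripper": -1, "linear": [0, 0, -0.09], "delta_rot": [0, 0, 0]}
    - {"gripper": -0.5, "linear": [0, 0, -0.11], "delta_rot": [0, 0, 0]}
    - {"gripper": 0, "linear": [0, 0, -0.1155], "delta_rot": [0, 0, 0]}
    - {"gripper": 1, "linear": [0, 0, -0.1155], "delta_rot": [0, 0, 0]}
    - {"gripper": 1, "linear": [0, 0, -0.1155], "delta_rot": [0, 0, 0]}
    - {"gripper": 1, "linear": [0, 0, -0.1155], "delta_rot": [0, 0, 0]}

```text
clock: 50.1
position: [0.463, -0.178, 0.0736]
ee_rot: [0.004, 0.832, 0.555, 0.003]
contact_force: [8.0, -0.3, -4.8]
width: 0.0199
gripper_force: 27.5
```

send_rows:
  increments:
    - {"gripper": 1, "linear": [0, 0, 0], "delta_rot": [0, 0, 0]}
    - {"gripper": 1, "linear": [0, 0, 0], "delta_rot": [0, 0, 0]}
    - {"gripper": 1, "linear": [0, 0, 0], "delta_rot": [0, 0, 0]}

```text
clock: 50.4
position: [0.4631, -0.178, 0.0736]
ee_rot: [0.004, 0.832, 0.555, 0.003]
contact_force: [7.3, -0.6, -5.5]
width: 0.0195
gripper_force: 27.3
```

send_rows:
  increments:
    - {"gripper": 1, "linear": [0.0137, -0.005, 0], "delta_rot": [0, 0, 0.05]}
    - {"gripper": 1, "linear": [0.0275, -0.009, 0], "delta_rot": [0, 0, 0.12]}
    - {"gripper": 1, "linear": [0.0435, -0.0125, 0], "delta_rot": [0, 0, 0.2]}
    - {"gripper": 1, "linear": [0.06, -0.0147, 0], "delta_rot": [0, 0, 0.28]}
    - {"gripper": 1, "linear": [0.0762, -0.0155, 0], "delta_rot": [0, 0, 0.36]}
    - {"gripper": 1, "linear": [0.0927, -0.0151, 0], "delta_rot": [0, 0, 0.44]}
    - {"gripper": 1, "linear": [0.107, -0.0136, 0], "delta_rot": [0, 0, 0.51]}
    - {"gripper": 1, "linear": [0.119, -0.0115, 0], "delta_rot": [0, 0, 0.57]}

```text
clock: 51.2
position: [0.578, -0.1887, 0.0735]
ee_rot: [0.0, 0.641, 0.768, -0.001]
contact_force: [-3.2, -0.7, 3.1]
width: 0.0197
gripper_force: 27.1
```

send_rows:
  increments:
    - {"gripper": 1, "linear": [0.006, 0.0013, 0], "delta_rot": [0, 0, 0.03]}
    - {"gripper": 1, "linear": [0.011, 0.0025, 0], "delta_rot": [0, 0, 0.055]}
    - {"gripper": 1, "linear": [0.016, 0.0039, 0], "delta_rot": [0, 0, 0.08]}
    - {"gripper": 1, "linear": [0.016, 0.0039, 0], "delta_rot": [0, 0, 0.08]}
    - {"gripper": 1, "linear": [0.016, 0.0039, 0], "delta_rot": [0, 0, 0.08]}

```text
clock: 51.7
position: [0.5943, -0.1849, 0.0735]
ee_rot: [0.001, 0.611, 0.792, -0.0]
contact_force: [-2.0, -1.2, 4.7]
width: 0.0193
gripper_force: 27.2
```

send_rows:
  increments:
    - {"gripper": 1, "linear": [-0.009, -0.0023, 0], "delta_rot": [0, 0, -0.045]}
    - {"gripper": 1, "linear": [-0.0292, -0.0059, 0], "delta_rot": [0, 0, -0.145]}
    - {"gripper": 1, "linear": [-0.0538, -0.0076, 0], "delta_rot": [0, 0, -0.265]}
    - {"gripper": 1, "linear": [-0.0784, -0.0063, 0], "delta_rot": [0, 0, -0.385]}
    - {"gripper": 1, "linear": [-0.1027, -0.0021, 0], "delta_rot": [0, 0, -0.505]}
    - {"gripper": 1, "linear": [-0.1204, 0.0029, 0], "delta_rot": [0, 0, -0.595]}
    - {"gripper": 1, "linear": [-0.135, 0.0076, 0], "delta_rot": [0, 0, -0.65]}
    - {"gripper": 1, "linear": [-0.135, 0.0076, 0], "delta_rot": [0, 0, -0.65]}

```text
clock: 52.5
position: [0.4631, -0.1782, 0.0738]
ee_rot: [0.005, 0.832, 0.554, 0.004]
contact_force: [5.8, -0.8, -1.4]
width: 0.0198
gripper_force: 28.5
```

send_rows:
  increments:
    - {"gripper": 1, "linear": [0, 0, 0], "delta_rot": [0, 0, 0]}
    - {"gripper": 1, "linear": [0, 0, 0], "delta_rot": [0, 0, 0]}

```text
clock: 52.7
position: [0.4631, -0.1782, 0.0737]
ee_rot: [0.004, 0.832, 0.555, 0.003]
contact_force: [5.2, -1.2, 0.3]
width: 0.0194
gripper_force: 28.1
```

send_rows:
  increments:
    - {"gripper": 1, "linear": [0.0137, -0.005, 0], "delta_rot": [0, 0, 0.05]}
    - {"gripper": 1, "linear": [0.0275, -0.009, 0], "delta_rot": [0, 0, 0.12]}
    - {"gripper": 1, "linear": [0.0435, -0.0125, 0], "delta_rot": [0, 0, 0.2]}
    - {"gripper": 1, "linear": [0.06, -0.0147, 0], "delta_rot": [0, 0, 0.28]}
    - {"gripper": 1, "linear": [0.0762, -0.0155, 0], "delta_rot": [0, 0, 0.36]}
    - {"gripper": 1, "linear": [0.0927, -0.0151, 0], "delta_rot": [0, 0, 0.44]}
    - {"gripper": 1, "linear": [0.107, -0.0136, 0], "delta_rot": [0, 0, 0.51]}
    - {"gripper": 1, "linear": [0.119, -0.0115, 0], "delta_rot": [0, 0, 0.57]}

```text
clock: 53.5
position: [0.5783, -0.1886, 0.0736]
ee_rot: [0.001, 0.641, 0.768, -0.0]
contact_force: [-4.8, -2.2, 7.6]
width: 0.0197
gripper_force: 27.9
```

send_rows:
  increments:
    - {"gripper": 1, "linear": [0.006, 0.0013, 0], "delta_rot": [0, 0, 0.03]}
    - {"gripper": 1, "linear": [0.011, 0.0025, 0], "delta_rot": [0, 0, 0.055]}
    - {"gripper": 1, "linear": [0.016, 0.0039, 0], "delta_rot": [0, 0, 0.08]}
    - {"gripper": 1, "linear": [0.016, 0.0039, 0], "delta_rot": [0, 0, 0.08]}
    - {"gripper": 1, "linear": [0.016, 0.0039, 0], "delta_rot": [0, 0, 0.08]}

```text
clock: 54.0
position: [0.5943, -0.1849, 0.0736]
ee_rot: [0.001, 0.611, 0.792, -0.0]
contact_force: [-1.9, -1.7, 6.2]
width: 0.02
gripper_force: 27.8
```

send_rows:
  increments:
    - {"gripper": 1, "linear": [-0.009, -0.0023, 0], "delta_rot": [0, 0, -0.045]}
    - {"gripper": 1, "linear": [-0.0292, -0.0059, 0], "delta_rot": [0, 0, -0.145]}
    - {"gripper": 1, "linear": [-0.0538, -0.0076, 0], "delta_rot": [0, 0, -0.265]}
    - {"gripper": 1, "linear": [-0.0784, -0.0063, 0], "delta_rot": [0, 0, -0.385]}
    - {"gripper": 1, "linear": [-0.1027, -0.0021, 0], "delta_rot": [0, 0, -0.505]}
    - {"gripper": 1, "linear": [-0.1204, 0.0029, 0], "delta_rot": [0, 0, -0.595]}
    - {"gripper": 1, "linear": [-0.135, 0.0076, 0], "delta_rot": [0, 0, -0.65]}
    - {"gripper": 1, "linear": [-0.135, 0.0076, 0], "delta_rot": [0, 0, -0.65]}

```text
clock: 54.8
position: [0.4631, -0.1779, 0.0737]
ee_rot: [0.005, 0.832, 0.554, 0.004]
contact_force: [7.2, -1.5, -1.9]
width: 0.0197
gripper_force: 29.2
```

send_rows:
  increments:
    - {"gripper": 1, "linear": [0, 0, 0], "delta_rot": [0, 0, 0]}
    - {"gripper": 1, "linear": [0, 0, 0], "delta_rot": [0, 0, 0]}

```text
clock: 55.0
position: [0.4631, -0.178, 0.0737]
ee_rot: [0.004, 0.832, 0.555, 0.003]
contact_force: [6.8, -0.5, 1.0]
width: 0.0194
gripper_force: 28.7
```

Run:
```python
from tins import *
st(); T=grab('top','top16'); S=grab('side','s16'); comp(T,S,'c16')
for n,v in lids(T,G).items(): print(n,v)
floor(T,(0,0,0),(180,90,75),z=.045)
```

```text
t 55.0 p [ 0.4631 -0.178   0.0737] yaw_y -22.57 tilt [ 0.0095 -0.0033] w 0.0194 F [ 6.7558 -0.476   0.9548] q [-0.5086  0.3001  1.9117  0.0022  0.9199 -0.116 ]
blue (np.float64(0.11875980598490682), array([0.4513, 0.416 ]), np.float64(0.0314130348938807), (123.0, 256.0))
white (np.float64(0.09554739501590363), array([0.6351, 0.2676]), np.float64(0.023330829441227878), (182.5, 183.5))
black (np.float64(0.004093188355288197), array([0.4519, 0.4214]), np.float64(0.031871957016422606), (123.0, 256.0))
rose (np.float64(0.11713720901136854), array([0.4513, 0.416 ]), np.float64(0.0314130348938807), (123.0, 256.0))
floor px 252.0 245.4 area 611.5 pos [0.4829 0.0915] r 0.0966 ang 124.03
```

send_rows:
  increments:
    - {"gripper": -1, "linear": [0, 0, 0], "delta_rot": [0, 0, 0]}
    - {"gripper": -1, "linear": [0, 0, 0], "delta_rot": [0, 0, 0]}
    - {"gripper": -1, "linear": [0, 0, 0], "delta_rot": [0, 0, 0]}
    - {"gripper": -1, "linear": [0, 0, 0.03], "delta_rot": [0, 0, 0]}
    - {"gripper": -1, "linear": [0, 0, 0.07], "delta_rot": [0, 0, 0]}
    - {"gripper": -1, "linear": [0, 0, 0.115], "delta_rot": [0, 0, 0]}
    - {"gripper": -1, "linear": [0, 0.025, 0.15], "delta_rot": [0, 0, -0.05]}
    - {"gripper": -1, "linear": [0, 0.065, 0.17], "delta_rot": [0, 0, -0.1]}

```text
clock: 55.9
position: [0.4603, -0.1129, 0.245]
ee_rot: [0.003, 0.86, 0.511, 0.001]
contact_force: [1.5, 0.6, 0.8]
width: 0.0855
gripper_force: 0.0
```

send_rows:
  increments:
    - {"gripper": -1, "linear": [0, 0.045, 0], "delta_rot": [0, 0, -0.06]}
    - {"gripper": -1, "linear": [0, 0.09, 0], "delta_rot": [0, 0, -0.12]}
    - {"gripper": -1, "linear": [0, 0.135, 0], "delta_rot": [0, 0, -0.18]}
    - {"gripper": -1, "linear": [0, 0.18, 0], "delta_rot": [0, 0, -0.24]}
    - {"gripper": -1, "linear": [0, 0.225, 0], "delta_rot": [0, 0, -0.3]}
    - {"gripper": -1, "linear": [0, 0.27, 0], "delta_rot": [0, 0, -0.36]}
    - {"gripper": -1, "linear": [0, 0.315, 0], "delta_rot": [0, 0, -0.42]}
    - {"gripper": -1, "linear": [0, 0.36, 0], "delta_rot": [0, 0, -0.49]}

```text
clock: 56.7
position: [0.4582, 0.2501, 0.2417]
ee_rot: [0.0, 0.957, 0.288, -0.0]
contact_force: [0.4, -0.2, 1.5]
width: 0.0857
gripper_force: 0.0
```

send_rows:
  increments:
    - {"gripper": -1, "linear": [0, 0.045, 0], "delta_rot": [0, 0, 0]}
    - {"gripper": -1, "linear": [-0.002, 0.09, 0], "delta_rot": [0, 0, 0]}
    - {"gripper": -1, "linear": [-0.004, 0.135, 0], "delta_rot": [0, 0, 0]}
    - {"gripper": -1, "linear": [-0.005, 0.173, 0], "delta_rot": [0, 0, 0]}
    - {"gripper": -1, "linear": [-0.005, 0.173, 0], "delta_rot": [0, 0, 0]}
    - {"gripper": -1, "linear": [-0.005, 0.173, 0], "delta_rot": [0, 0, 0]}

```text
clock: 57.3
position: [0.4533, 0.4215, 0.241]
ee_rot: [0.001, 0.957, 0.291, -0.001]
contact_force: [0.3, -0.7, 0.2]
width: 0.0852
gripper_force: 0.0
```

Run:
```python
from tins import *
st(); T=grab('top','top17'); S=grab('side','s17')
for n,v in lids(T,G).items():
    if n=='black': print(n,v)
```

```text
t 57.3 p [0.4533 0.4215 0.241 ] yaw_y -56.22 tilt [-0.0012 -0.0019] w 0.0852 F [ 0.295  -0.6797  0.1781] q [ 0.6372  0.3388  1.3883 -0.0008  1.4166  1.6186]
black (np.float64(0.003509276978667216), array([0.4537, 0.4236]), np.float64(0.02693743137582451), (122.2, 255.3))
```

Descend to z about 0.013.

send_rows:
  increments:
    - {"gripper": -1, "linear": [0.001, 0, -0.04], "delta_rot": [0, 0, 0]}
    - {"gripper": -1, "linear": [0.001, 0, -0.085], "delta_rot": [0, 0, 0]}
    - {"gripper": -1, "linear": [0.001, 0, -0.125], "delta_rot": [0, 0, 0]}
    - {"gripper": -1, "linear": [0.001, 0, -0.155], "delta_rot": [0, 0, 0]}
    - {"gripper": -1, "linear": [0.001, 0, -0.18], "delta_rot": [0, 0, 0]}
    - {"gripper": -1, "linear": [0.001, 0, -0.205], "delta_rot": [0, 0, 0]}
    - {"gripper": -1, "linear": [0.001, 0, -0.22], "delta_rot": [0, 0, 0]}
    - {"gripper": -1, "linear": [0.001, 0, -0.227], "delta_rot": [0, 0, 0]}
  newtons: 45

```text
clock: 58.2
position: [0.4544, 0.4191, 0.0136]
ee_rot: [0.001, 0.957, 0.289, -0.001]
contact_force: [-0.1, 0.2, -0.0]
width: 0.0855
gripper_force: 0.0
```

send_rows:
  increments:
    - {"gripper": 1, "linear": [0, 0, 0], "delta_rot": [0, 0, 0]}
    - {"gripper": 1, "linear": [0, 0, 0], "delta_rot": [0, 0, 0]}
    - {"gripper": 1, "linear": [0, 0, 0], "delta_rot": [0, 0, 0]}
    - {"gripper": 1, "linear": [0, 0, 0], "delta_rot": [0, 0, 0]}
    - {"gripper": 1, "linear": [0, 0, 0], "delta_rot": [0, 0, 0]}

```text
clock: 58.7
position: [0.4558, 0.4217, 0.0162]
ee_rot: [-0.0, 0.957, 0.29, 0.001]
contact_force: [-0.1, -2.1, 4.7]
width: 0.0588
gripper_force: 49.4
```

send_rows:
  increments:
    - {"gripper": 1, "linear": [0, 0, 0.02], "delta_rot": [0, 0, 0]}
    - {"gripper": 1, "linear": [0, 0, 0.05], "delta_rot": [0, 0, 0]}
    - {"gripper": 1, "linear": [0, 0, 0.08], "delta_rot": [0, 0, 0]}
    - {"gripper": 1, "linear": [0, 0, 0.11], "delta_rot": [0, 0, 0]}
    - {"gripper": 1, "linear": [0, 0, 0.14], "delta_rot": [0, 0, 0]}
    - {"gripper": 1, "linear": [0, 0, 0.165], "delta_rot": [0, 0, 0]}
    - {"gripper": 1, "linear": [0, 0, 0.17], "delta_rot": [0, 0, 0]}
    - {"gripper": 1, "linear": [0, 0, 0.17], "delta_rot": [0, 0, 0]}

```text
clock: 59.5
position: [0.4548, 0.4214, 0.1849]
ee_rot: [-0.0, 0.957, 0.29, 0.0]
contact_force: [-0.8, -0.0, -2.5]
width: 0.0591
gripper_force: 49.3
```

send_rows:
  increments:
    - {"gripper": 1, "linear": [0.001, -0.015, 0], "delta_rot": [0, 0, 0]}
    - {"gripper": 1, "linear": [0.004, -0.045, 0], "delta_rot": [0, 0, 0]}
    - {"gripper": 1, "linear": [0.007, -0.083, 0], "delta_rot": [0, 0, 0]}
    - {"gripper": 1, "linear": [0.011, -0.124, 0], "delta_rot": [0, 0, 0]}
    - {"gripper": 1, "linear": [0.015, -0.165, 0], "delta_rot": [0, 0, 0]}
    - {"gripper": 1, "linear": [0.018, -0.206, 0], "delta_rot": [0, 0, 0]}
    - {"gripper": 1, "linear": [0.022, -0.247, 0], "delta_rot": [0, 0, 0]}
    - {"gripper": 1, "linear": [0.025, -0.285, 0], "delta_rot": [0, 0, 0]}

```text
clock: 60.3
position: [0.478, 0.1335, 0.1828]
ee_rot: [0.0, 0.957, 0.29, -0.002]
contact_force: [1.3, -0.0, -2.3]
width: 0.0594
gripper_force: 49.4
```

send_rows:
  increments:
    - {"gripper": 1, "linear": [0.003, -0.03, 0], "delta_rot": [0, 0, 0]}
    - {"gripper": 1, "linear": [0.004, -0.045, 0], "delta_rot": [0, 0, 0]}
    - {"gripper": 1, "linear": [0.004, -0.045, 0], "delta_rot": [0, 0, 0]}
    - {"gripper": 1, "linear": [0.004, -0.045, 0], "delta_rot": [0, 0, 0]}

```text
clock: 60.7
position: [0.4826, 0.0909, 0.1835]
ee_rot: [-0.001, 0.957, 0.289, -0.001]
contact_force: [0.1, 0.8, -1.9]
width: 0.0586
gripper_force: 49.4
```

send_rows:
  increments:
    - {"gripper": 1, "linear": [0.001, 0, -0.02], "delta_rot": [0, 0, 0]}
    - {"gripper": 1, "linear": [0.001, 0, -0.045], "delta_rot": [0, 0, 0]}
    - {"gripper": 1, "linear": [0.001, 0, -0.07], "delta_rot": [0, 0, 0]}
    - {"gripper": 1, "linear": [0.001, 0, -0.09], "delta_rot": [0, 0, 0]}
    - {"gripper": 1, "linear": [0.001, 0, -0.105], "delta_rot": [0, 0, 0]}
    - {"gripper": 1, "linear": [0.001, 0, -0.114], "delta_rot": [0, 0, 0]}
    - {"gripper": 1, "linear": [0.001, 0, -0.119], "delta_rot": [0, 0, 0]}
    - {"gripper": 1, "linear": [0.001, 0, -0.121], "delta_rot": [0, 0, 0]}

```text
clock: 61.5
position: [0.4848, 0.0918, 0.0635]
ee_rot: [-0.0, 0.957, 0.29, -0.0]
contact_force: [0.9, -0.5, -1.5]
width: 0.0591
gripper_force: 49.4
```

send_rows:
  increments:
    - {"gripper": 1, "linear": [0, 0, -0.001], "delta_rot": [0, 0, 0]}
    - {"gripper": 1, "linear": [0, 0, -0.002], "delta_rot": [0, 0, 0]}
    - {"gripper": 1, "linear": [0, 0, -0.002], "delta_rot": [0, 0, 0]}

```text
clock: 61.8
position: [0.4852, 0.0914, 0.0623]
ee_rot: [0.0, 0.957, 0.29, 0.0]
contact_force: [-0.3, -0.0, -2.7]
width: 0.0591
gripper_force: 49.4
```

send_rows:
  increments:
    - {"gripper": 1, "linear": [0, 0, -0.001], "delta_rot": [0, 0, 0]}
    - {"gripper": 1, "linear": [0, 0, -0.0025], "delta_rot": [0, 0, 0]}
    - {"gripper": 1, "linear": [0, 0, -0.0025], "delta_rot": [0, 0, 0]}

```text
clock: 62.1
position: [0.4853, 0.0914, 0.0611]
ee_rot: [0.0, 0.957, 0.29, 0.001]
contact_force: [-3.5, -1.0, 9.2]
width: 0.0594
gripper_force: 50.8
```

send_rows:
  increments:
    - {"gripper": -1, "linear": [0, 0, 0], "delta_rot": [0, 0, 0]}
    - {"gripper": -1, "linear": [0, 0, 0], "delta_rot": [0, 0, 0]}
    - {"gripper": -1, "linear": [0, 0, 0], "delta_rot": [0, 0, 0]}
    - {"gripper": -1, "linear": [0, 0, 0], "delta_rot": [0, 0, 0]}
    - {"gripper": -1, "linear": [0, 0, 0.02], "delta_rot": [0, 0, 0]}
    - {"gripper": -1, "linear": [0, 0, 0.05], "delta_rot": [0, 0, 0]}
    - {"gripper": -1, "linear": [0, 0, 0.09], "delta_rot": [0, 0, 0]}
    - {"gripper": -1, "linear": [0, 0, 0.13], "delta_rot": [0, 0, 0]}

```text
clock: 62.9
position: [0.4844, 0.0914, 0.1902]
ee_rot: [-0.0, 0.957, 0.29, -0.001]
contact_force: [1.5, 0.1, -0.4]
width: 0.0852
gripper_force: 0.0
```

Run:
```python
from tins import *
st(); T=grab('top','top18'); S=grab('side','s18'); comp(T,S,'c18')
```

```text
t 62.9 p [0.4844 0.0914 0.1902] yaw_y -56.32 tilt [-0.0014 -0.0001] w 0.0852 F [ 1.4717  0.0783 -0.4095] q [ 0.0452  0.1818  1.7398 -0.0001  1.2214  1.0283]
```

View pics/c18.png

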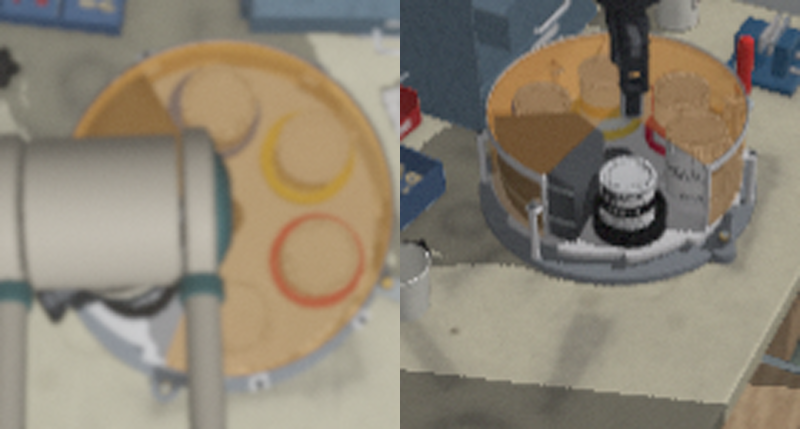

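Black stands in the black ring (right panel (628,195)), all tins in place. The last two strokes close it.

send_rows:
  increments:
    - {"gripper": -1, "linear": [-0.002, -0.02, 0.02], "delta_rot": [0, 0, 0.07]}
    - {"gripper": -1, "linear": [-0.005, -0.06, 0.03], "delta_rot": [0, 0, 0.15]}
    - {"gripper": -1, "linear": [-0.009, -0.1, 0.04], "delta_rot": [0, 0, 0.23]}
    - {"gripper": -1, "linear": [-0.013, -0.145, 0.04], "delta_rot": [0, 0, 0.31]}
    - {"gripper": -1, "linear": [-0.017, -0.19, 0.03], "delta_rot": [0, 0, 0.39]}
    - {"gripper": -1, "linear": [-0.021, -0.235, 0.02], "delta_rot": [0, 0, 0.47]}
    - {"gripper": -1, "linear": [-0.025, -0.26, 0.0], "delta_rot": [0, 0, 0.55]}
    - {"gripper": -1, "linear": [-0.025, -0.268, 0.0], "delta_rot": [0, 0, 0.59]}
  newtons: 25

```text
clock: 63.8
position: [0.4574, -0.1785, 0.186]
ee_rot: [-0.002, 0.832, 0.555, -0.002]
contact_force: [0.5, 0.6, -0.9]
width: 0.0853
gripper_force: 0.0
```

send_rows:
  increments:
    - {"gripper": -1, "linear": [0, 0, 0], "delta_rot": [0, 0, 0]}
    - {"gripper": -1, "linear": [0, 0, 0], "delta_rot": [0, 0, 0]}

```text
clock: 64.0
position: [0.4597, -0.1763, 0.1888]
ee_rot: [-0.001, 0.832, 0.555, -0.0]
contact_force: [0.0, 0.5, -0.8]
width: 0.0857
gripper_force: 0.0
```

send_rows:
  increments:
    - {"gripper": -1, "linear": [0, 0, -0.03], "delta_rot": [0, 0, 0]}
    - {"gripper": -1, "linear": [0, 0, -0.06], "delta_rot": [0, 0, 0]}
    - {"gripper": -1, "linear": [0, 0, -0.09], "delta_rot": [0, 0, 0]}
    - {"gripper": -0.5, "linear": [0, 0, -0.11], "delta_rot": [0, 0, 0]}
    - {"gripper": 0, "linear": [0, 0, -0.1155], "delta_rot": [0, 0, 0]}
    - {"gripper": 1, "linear": [0, 0, -0.1155], "delta_rot": [0, 0, 0]}
    - {"gripper": 1, "linear": [0, 0, -0.1155], "delta_rot": [0, 0, 0]}
    - {"gripper": 1, "linear": [0, 0, -0.1155], "delta_rot": [0, 0, 0]}

```text
clock: 64.8
position: [0.4632, -0.1777, 0.0755]
ee_rot: [0.003, 0.832, 0.555, 0.002]
contact_force: [5.9, -0.4, -4.0]
width: 0.0198
gripper_force: 27.3
```

send_rows:
  increments:
    - {"gripper": 1, "linear": [0, 0, 0], "delta_rot": [0, 0, 0]}
    - {"gripper": 1, "linear": [0, 0, 0], "delta_rot": [0, 0, 0]}
    - {"gripper": 1, "linear": [0, 0, 0], "delta_rot": [0, 0, 0]}

```text
clock: 65.1
position: [0.4632, -0.1777, 0.0755]
ee_rot: [0.003, 0.832, 0.555, 0.002]
contact_force: [4.7, -0.6, -3.4]
width: 0.0199
gripper_force: 27.2
```

send_rows:
  increments:
    - {"gripper": 1, "linear": [0.0137, -0.005, 0], "delta_rot": [0, 0, 0.05]}
    - {"gripper": 1, "linear": [0.0275, -0.009, 0], "delta_rot": [0, 0, 0.12]}
    - {"gripper": 1, "linear": [0.0435, -0.0125, 0], "delta_rot": [0, 0, 0.2]}
    - {"gripper": 1, "linear": [0.06, -0.0147, 0], "delta_rot": [0, 0, 0.28]}
    - {"gripper": 1, "linear": [0.0762, -0.0155, 0], "delta_rot": [0, 0, 0.36]}
    - {"gripper": 1, "linear": [0.0927, -0.0151, 0], "delta_rot": [0, 0, 0.44]}
    - {"gripper": 1, "linear": [0.107, -0.0136, 0], "delta_rot": [0, 0, 0.51]}
    - {"gripper": 1, "linear": [0.119, -0.0115, 0], "delta_rot": [0, 0, 0.57]}

```text
clock: 65.9
position: [0.5785, -0.1882, 0.0754]
ee_rot: [-0.0, 0.641, 0.768, -0.001]
contact_force: [-4.6, 0.3, 4.1]
width: 0.0197
gripper_force: 27.2
```

send_rows:
  increments:
    - {"gripper": 1, "linear": [0.006, 0.0013, 0], "delta_rot": [0, 0, 0.03]}
    - {"gripper": 1, "linear": [0.011, 0.0025, 0], "delta_rot": [0, 0, 0.055]}
    - {"gripper": 1, "linear": [0.016, 0.0039, 0], "delta_rot": [0, 0, 0.08]}
    - {"gripper": 1, "linear": [0.016, 0.0039, 0], "delta_rot": [0, 0, 0.08]}
    - {"gripper": 1, "linear": [0.016, 0.0039, 0], "delta_rot": [0, 0, 0.08]}

```text
clock: 66.4
position: [0.5942, -0.1845, 0.0754]
ee_rot: [0.0, 0.611, 0.792, -0.0]
contact_force: [-3.8, 0.4, 6.0]
width: 0.0194
gripper_force: 27.4
```

send_rows:
  increments:
    - {"gripper": 1, "linear": [-0.009, -0.0023, 0], "delta_rot": [0, 0, -0.045]}
    - {"gripper": 1, "linear": [-0.0292, -0.0059, 0], "delta_rot": [0, 0, -0.145]}
    - {"gripper": 1, "linear": [-0.0538, -0.0076, 0], "delta_rot": [0, 0, -0.265]}
    - {"gripper": 1, "linear": [-0.0784, -0.0063, 0], "delta_rot": [0, 0, -0.385]}
    - {"gripper": 1, "linear": [-0.1027, -0.0021, 0], "delta_rot": [0, 0, -0.505]}
    - {"gripper": 1, "linear": [-0.1204, 0.0029, 0], "delta_rot": [0, 0, -0.595]}
    - {"gripper": 1, "linear": [-0.135, 0.0076, 0], "delta_rot": [0, 0, -0.65]}
    - {"gripper": 1, "linear": [-0.135, 0.0076, 0], "delta_rot": [0, 0, -0.65]}

```text
clock: 67.2
position: [0.4632, -0.1778, 0.0756]
ee_rot: [0.004, 0.832, 0.554, 0.003]
contact_force: [4.9, -0.4, -1.5]
width: 0.0196
gripper_force: 28.1
```

send_rows:
  increments:
    - {"gripper": 1, "linear": [0, 0, 0], "delta_rot": [0, 0, 0]}
    - {"gripper": 1, "linear": [0, 0, 0], "delta_rot": [0, 0, 0]}

```text
clock: 67.4
position: [0.4632, -0.1778, 0.0756]
ee_rot: [0.003, 0.832, 0.555, 0.002]
contact_force: [4.4, -0.3, 3.0]
width: 0.0195
gripper_force: 28.1
```

send_rows:
  increments:
    - {"gripper": 1, "linear": [0.0137, -0.005, 0], "delta_rot": [0, 0, 0.05]}
    - {"gripper": 1, "linear": [0.0275, -0.009, 0], "delta_rot": [0, 0, 0.12]}
    - {"gripper": 1, "linear": [0.0435, -0.0125, 0], "delta_rot": [0, 0, 0.2]}
    - {"gripper": 1, "linear": [0.06, -0.0147, 0], "delta_rot": [0, 0, 0.28]}
    - {"gripper": 1, "linear": [0.0762, -0.0155, 0], "delta_rot": [0, 0, 0.36]}
    - {"gripper": 1, "linear": [0.0927, -0.0151, 0], "delta_rot": [0, 0, 0.44]}
    - {"gripper": 1, "linear": [0.107, -0.0136, 0], "delta_rot": [0, 0, 0.51]}
    - {"gripper": 1, "linear": [0.119, -0.0115, 0], "delta_rot": [0, 0, 0.57]}

```text
clock: 68.2
position: [0.5783, -0.1882, 0.0754]
ee_rot: [-0.0, 0.641, 0.768, -0.001]
contact_force: [-5.0, 0.6, 10.4]
width: 0.0197
gripper_force: 28.3
```

send_rows:
  increments:
    - {"gripper": 1, "linear": [0.006, 0.0013, 0], "delta_rot": [0, 0, 0.03]}
    - {"gripper": 1, "linear": [0.011, 0.0025, 0], "delta_rot": [0, 0, 0.055]}
    - {"gripper": 1, "linear": [0.016, 0.0039, 0], "delta_rot": [0, 0, 0.08]}
    - {"gripper": 1, "linear": [0.016, 0.0039, 0], "delta_rot": [0, 0, 0.08]}
    - {"gripper": 1, "linear": [0.016, 0.0039, 0], "delta_rot": [0, 0, 0.08]}

```text
clock: 68.7
position: [0.5942, -0.1845, 0.0754]
ee_rot: [-0.0, 0.61, 0.792, -0.001]
contact_force: [-3.7, -0.2, 8.7]
width: 0.0198
gripper_force: 28.2
```

send_rows:
  increments:
    - {"gripper": 1, "linear": [-0.009, -0.0023, 0], "delta_rot": [0, 0, -0.045]}
    - {"gripper": 1, "linear": [-0.0292, -0.0059, 0], "delta_rot": [0, 0, -0.145]}
    - {"gripper": 1, "linear": [-0.0538, -0.0076, 0], "delta_rot": [0, 0, -0.265]}
    - {"gripper": 1, "linear": [-0.0784, -0.0063, 0], "delta_rot": [0, 0, -0.385]}
    - {"gripper": 1, "linear": [-0.1027, -0.0021, 0], "delta_rot": [0, 0, -0.505]}
    - {"gripper": 1, "linear": [-0.1204, 0.0029, 0], "delta_rot": [0, 0, -0.595]}
    - {"gripper": 1, "linear": [-0.135, 0.0076, 0], "delta_rot": [0, 0, -0.65]}
    - {"gripper": 1, "linear": [-0.135, 0.0076, 0], "delta_rot": [0, 0, -0.65]}

```text
clock: 69.5
position: [0.4632, -0.1776, 0.0755]
ee_rot: [0.004, 0.832, 0.555, 0.003]
contact_force: [8.5, 0.2, 0.9]
width: 0.0199
gripper_force: 28.9
```

send_rows:
  increments:
    - {"gripper": 1, "linear": [0, 0, 0], "delta_rot": [0, 0, 0]}
    - {"gripper": 1, "linear": [0, 0, 0], "delta_rot": [0, 0, 0]}

```text
clock: 69.7
position: [0.4632, -0.1776, 0.0755]
ee_rot: [0.003, 0.832, 0.555, 0.002]
contact_force: [6.9, -0.2, 3.6]
width: 0.0196
gripper_force: 28.6
```

send_rows:
  increments:
    - {"gripper": -1, "linear": [0, 0, 0], "delta_rot": [0, 0, 0]}
    - {"gripper": -1, "linear": [0, 0, 0], "delta_rot": [0, 0, 0]}
    - {"gripper": -1, "linear": [0, 0, 0], "delta_rot": [0, 0, 0]}
    - {"gripper": -1, "linear": [0, 0, 0.03], "delta_rot": [0, 0, 0]}
    - {"gripper": -1, "linear": [0, 0, 0.07], "delta_rot": [0, 0, 0]}
    - {"gripper": -1, "linear": [0, 0, 0.115], "delta_rot": [0, 0, 0]}
    - {"gripper": -1, "linear": [-0.01, -0.03, 0.15], "delta_rot": [0, 0, 0]}
    - {"gripper": -1, "linear": [-0.03, -0.06, 0.17], "delta_rot": [0, 0, 0]}

```text
clock: 70.5
position: [0.4312, -0.2376, 0.2469]
ee_rot: [0.002, 0.831, 0.557, 0.001]
contact_force: [-0.4, 0.3, -0.6]
width: 0.0855
gripper_force: 0.0
```

send_rows:
  increments:
    - {"gripper": -1, "linear": [-0.03, -0.04, 0], "delta_rot": [0, 0, 0]}
    - {"gripper": -1, "linear": [-0.06, -0.08, 0], "delta_rot": [0, 0, 0]}
    - {"gripper": -1, "linear": [-0.09, -0.12, 0], "delta_rot": [0, 0, 0]}
    - {"gripper": -1, "linear": [-0.1, -0.14, 0], "delta_rot": [0, 0, 0]}
    - {"gripper": -1, "linear": [-0.1, -0.14, 0], "delta_rot": [0, 0, 0]}
    - {"gripper": -1, "linear": [-0.1, -0.14, 0], "delta_rot": [0, 0, 0]}

```text
clock: 71.1
position: [0.3294, -0.3761, 0.2433]
ee_rot: [-0.001, 0.832, 0.555, 0.0]
contact_force: [0.8, 1.4, -0.2]
width: 0.0854
gripper_force: 0.0
```

Run:
```python
from tins import *
st(); T=grab('top','top19'); S=grab('side','s19')
a=cv2.resize(T['pixels'][150:300,205:450],(490,300),interpolation=cv2.INTER_CUBIC); b=cv2.resize(S['pixels'][100:270,170:350],(318,300),interpolation=cv2.INTER_CUBIC)
cv2.imwrite('pics/c19.png',np.hstack([a,b])[:,:800])
```

```text
t 71.1 p [ 0.3294 -0.3761  0.2433] yaw_y -22.6 tilt [-0.0005  0.002 ] w 0.0854 F [ 0.7812  1.4332 -0.1759] q [-0.9913  0.1564  1.6348  0.0007  1.3523 -0.5969]
```

View pics/c19.png

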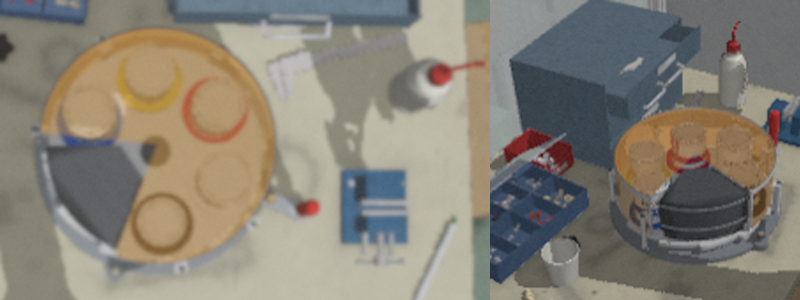

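The final view shows the shutter filling the opening (left panel (105,190)) and the lever at rest (308,208). All tins are standing in their rings, and the bottle and cup are undisturbed. Handing in.

```bash
python3 -c "
from rig import sign_off
print(sign_off())"
```

```text
the job is handed in; nothing more can be done
None
```

I put all four tins upright in their own-colour pockets, closed the carousel with the shutter filling the opening and the lever at rest, left the bottle and cup where they stood, and handed the job in at about 71 s.

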